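# Cure the decals on lip-gloss tubes under the spot lamp

## Task

Each lip-gloss tube on the vanity has a freshly glued brass band to be set under the little spot lamp: lay every tube that is there on its side in a cradle of its own on the lamp's sliding carriage, between the carriage's two end fences. Then, from the shortest tube to the longest, slide the carriage so that the middle of each band stops right under the fixed pointer, staying a good two seconds at each. When all are done, pull the carriage back to its front stop with the tubes still lying in their cradles, and leave the other things on the desk alone.

Things in the scene. Friction and masses are not known exactly. Their poses are not given: they have to be found in the camera images.
- tube_short: the short lip-gloss tube: a rigid square bar 22 x 22 x 75 mm, beige with a white cap on the upper 38 percent (same width) and a thin brass band round its middle; starts standing upright on the desk. Origin at the centre of its foot, z along its length towards the cap, x and y square to its side faces. Absent in some runs. 34 g
- band_short (a point): centre of the short tube at its brass band: on its axis, 37.5 mm from the foot, half-way along
- tube_middle: the middle lip-gloss tube: a rigid square bar 22 x 22 x 90 mm, beige with a white cap on the upper 38 percent (same width) and a thin brass band round its middle; starts standing upright on the desk. Origin at the centre of its foot, z along its length towards the cap, x and y square to its side faces. Absent in some runs. 40 g
- band_middle (a point): centre of the middle tube at its brass band: on its axis, 45 mm from the foot, half-way along
- tube_long: the long lip-gloss tube: a rigid square bar 22 x 22 x 108 mm, beige with a white cap on the upper 38 percent (same width) and a thin brass band round its middle; starts standing upright on the desk. Origin at the centre of its foot, z along its length towards the cap, x and y square to its side faces. Absent in some runs. 49 g
- band_long (a point): centre of the long tube at its brass band: on its axis, 54 mm from the foot, half-way along
- lamp_stage: white curing-lamp stand, fixed. Base 300 x 150 x 10 mm; origin on the desk under the carriage's middle when both slides read 0; x points away from its front (the knob's side), y left seen from the front. Post at x = 215 mm; 20 mm wide arm at 190 to 210 mm height; lamp head 30 mm dia. from 114 mm height up, narrowing below to the pointer, at x = 95 mm, y = 0
- pointer (a point): tip of the fixed downward pointer under the lamp head, 80 mm above the desk, 14 mm above tubes lying in the cradles. Axes as lamp_stage
- cross_slide (a joint): travel of the slide along the stand's x, 0 (pulled fully to the front stop) to 0.12 m; about 3 N of friction, stays where it is left; a 90 x 210 x 9 mm aluminium slab
- carriage (a joint): travel of the carriage on the cross slide along the stand's y, -0.07 to 0.07 m, 0 is central; about 3 N of friction. Grey plate 130 x 150 mm, top 31 mm above the desk, with three cradles side by side, 52 mm apart in y, a low fence across its front and back edges (inner faces 124 mm apart, tops 56 mm above the desk) that tubes lie between, and a tongue at the front that carries the knob
- knob_top (a point): centre of the top of the carriage's upright round knob: white, 16 mm dia., 55 mm tall, top 86 mm above the desk, 105 mm in front of the carriage's middle. Moves with the carriage; pinch it from above to drag the carriage in x and y at once
- cradle0 (a point): left cradle of the carriage (seen from the front): the middle of its bed, 46 mm above the desk. A cradle is two white U-shaped brackets 7 mm thick, 22 mm before and behind this point, 28 mm wide inside, walls 8 mm high; a tube lies in both along x (the stand's x). Between the brackets the plate is 15 mm below the bed. Axes as lamp_stage
- cradle1 (a point): middle cradle of the carriage (seen from the front): the middle of its bed, 46 mm above the desk. A cradle is two white U-shaped brackets 7 mm thick, 22 mm before and behind this point, 28 mm wide inside, walls 8 mm high; a tube lies in both along x (the stand's x). Between the brackets the plate is 15 mm below the bed. Axes as lamp_stage
- cradle2 (a point): right cradle of the carriage (seen from the front): the middle of its bed, 46 mm above the desk. A cradle is two white U-shaped brackets 7 mm thick, 22 mm before and behind this point, 28 mm wide inside, walls 8 mm high; a tube lies in both along x (the stand's x). Between the brackets the plate is 15 mm below the bed. Axes as lamp_stage
- blender_case: pale egg-shaped silicone make-up blender case, 68 mm dia., 77 mm tall, to be left alone; origin under its centre
- ring_dish: small marble ring dish, 90 mm dia., 28 mm tall, to be left alone; origin under its centre
- small_mirror: small rectangular mirror on a foot, 150 mm wide, 205 mm tall, fixed; to be kept clear of; origin under its middle
Mind the look-alikes: they are no part of the job. Leave any black look-alike of the tube_middle alone.

How it is judged (in metres and radians):
On the way, in this order (a step that is already met when the one before it is completed fails the run):
1. the short tube, lying in a cradle, is held with its brass band under the pointer (within 6 mm horizontally) (angle between tube_short's own z axis and vertical between 1.47 and 1.67 rad and ((y of band_short in the frame of cradle0 between -0.007 and 0.007 m and x of band_short in the frame of cradle0 between -0.026 and 0.026 m and z of band_short in the frame of cradle0 between 0.007 and 0.015 m) or (y of band_short in the frame of cradle1 between -0.007 and 0.007 m and x of band_short in the frame of cradle1 between -0.026 and 0.026 m and z of band_short in the frame of cradle1 between 0.007 and 0.015 m) or (y of band_short in the frame of cradle2 between -0.007 and 0.007 m and x of band_short in the frame of cradle2 between -0.026 and 0.026 m and z of band_short in the frame of cradle2 between 0.007 and 0.015 m)) and horizontal distance between band_short and pointer below 0.006 m), for 1.5 s.
2. the middle tube, lying in a cradle, is held with its brass band under the pointer (within 6 mm horizontally) (angle between tube_middle's own z axis and vertical between 1.47 and 1.67 rad and ((y of band_middle in the frame of cradle0 between -0.007 and 0.007 m and x of band_middle in the frame of cradle0 between -0.026 and 0.026 m and z of band_middle in the frame of cradle0 between 0.007 and 0.015 m) or (y of band_middle in the frame of cradle1 between -0.007 and 0.007 m and x of band_middle in the frame of cradle1 between -0.026 and 0.026 m and z of band_middle in the frame of cradle1 between 0.007 and 0.015 m) or (y of band_middle in the frame of cradle2 between -0.007 and 0.007 m and x of band_middle in the frame of cradle2 between -0.026 and 0.026 m and z of band_middle in the frame of cradle2 between 0.007 and 0.015 m)) and horizontal distance between band_middle and pointer below 0.006 m), for 1.5 s.
3. the long tube, lying in a cradle, is held with its brass band under the pointer (within 6 mm horizontally) (angle between tube_long's own z axis and vertical between 1.47 and 1.67 rad and ((y of band_long in the frame of cradle0 between -0.007 and 0.007 m and x of band_long in the frame of cradle0 between -0.026 and 0.026 m and z of band_long in the frame of cradle0 between 0.007 and 0.015 m) or (y of band_long in the frame of cradle1 between -0.007 and 0.007 m and x of band_long in the frame of cradle1 between -0.026 and 0.026 m and z of band_long in the frame of cradle1 between 0.007 and 0.015 m) or (y of band_long in the frame of cradle2 between -0.007 and 0.007 m and x of band_long in the frame of cradle2 between -0.026 and 0.026 m and z of band_long in the frame of cradle2 between 0.007 and 0.015 m)) and horizontal distance between band_long and pointer below 0.006 m), for 1.5 s.
At the end, for the whole second after the job is handed in: every tube present lies level in a cradle (band within 7 mm of the cradle's middle line and 26 mm of its middle lengthwise), at rest, and the cross slide is within 8 mm of its front stop (angle between tube_short's own z axis and vertical between 1.47 and 1.67 rad and ((y of band_short in the frame of cradle0 between -0.007 and 0.007 m and x of band_short in the frame of cradle0 between -0.026 and 0.026 m and z of band_short in the frame of cradle0 between 0.007 and 0.015 m) or (y of band_short in the frame of cradle1 between -0.007 and 0.007 m and x of band_short in the frame of cradle1 between -0.026 and 0.026 m and z of band_short in the frame of cradle1 between 0.007 and 0.015 m) or (y of band_short in the frame of cradle2 between -0.007 and 0.007 m and x of band_short in the frame of cradle2 between -0.026 and 0.026 m and z of band_short in the frame of cradle2 between 0.007 and 0.015 m)) and angle between tube_middle's own z axis and vertical between 1.47 and 1.67 rad and ((y of band_middle in the frame of cradle0 between -0.007 and 0.007 m and x of band_middle in the frame of cradle0 between -0.026 and 0.026 m and z of band_middle in the frame of cradle0 between 0.007 and 0.015 m) or (y of band_middle in the frame of cradle1 between -0.007 and 0.007 m and x of band_middle in the frame of cradle1 between -0.026 and 0.026 m and z of band_middle in the frame of cradle1 between 0.007 and 0.015 m) or (y of band_middle in the frame of cradle2 between -0.007 and 0.007 m and x of band_middle in the frame of cradle2 between -0.026 and 0.026 m and z of band_middle in the frame of cradle2 between 0.007 and 0.015 m)) and angle between tube_long's own z axis and vertical between 1.47 and 1.67 rad and ((y of band_long in the frame of cradle0 between -0.007 and 0.007 m and x of band_long in the frame of cradle0 between -0.026 and 0.026 m and z of band_long in the frame of cradle0 between 0.007 and 0.015 m) or (y of band_long in the frame of cradle1 between -0.007 and 0.007 m and x of band_long in the frame of cradle1 between -0.026 and 0.026 m and z of band_long in the frame of cradle1 between 0.007 and 0.015 m) or (y of band_long in the frame of cradle2 between -0.007 and 0.007 m and x of band_long in the frame of cradle2 between -0.026 and 0.026 m and z of band_long in the frame of cradle2 between 0.007 and 0.015 m)) and linear speed of each of tube_short, tube_middle, tube_long below 0.02 m/s and value of joint cross_slide below 0.008 m); the robot touches nothing.
It fails at once if the blender case or the ring dish is pushed more than 5 cm (distance of any of blender_case, ring_dish from where it was at the start of the episode above 0.05 m).
It fails at once if the robot hits the mirror (contact force between the arm and small_mirror above 5 N).
Of tube_short, tube_middle, tube_long only 2 to 3 are there at a start; the rules pass over those that are not, and their reading is None.
At some moment in a run one of tube_short, tube_middle, tube_long may be knocked a few centimetres aside while the robot is not near it.
It also fails if it takes over 210 s, if anything falls off the work surface, if the arm or the gripper's body presses on something with over 40 N, if the wrist force passes 120 N, or if a joint passes its speed limit or range.

## Robot

A 6-joint arm with a two-finger parallel gripper is mounted at the origin on the work surface. World frame = base frame: x ahead of the robot, y to its left, z up, the work surface at z = 0. Lengths are in m, angles in degrees, forces in N, time in s.
With the tool pointing down it reaches from about 0.3 to 0.75 m from the base axis. Payload 8.5 kg.
Tool frame: the origin (TCP) lies on the centre line of the jaws, within the pads' length; the fingertips stand 14 mm ahead of it and the grasp point (between the pads) lies 5 mm behind it (bot.tip_reach is the distance from the TCP to the fingertips, in m); z points along the fingers, y is the direction in which the jaws open and shut (so a half turn about z gives the same grasp; the last joint's range is limited). The gripper opens to 85 mm and grips with 20 to 120 N. Pads are 22 mm wide; open, the fingers measure 114 mm over their backs; the gripper's body (76 mm by 85 mm) begins 54 mm behind the grasp point. The pads swing forward as they close: fully open they stand 13 mm farther back than shut.
Start: joints at [-76.392, 21.807, 74.336, -0, 83.858, -12.336], TCP at [0.241, -0.495, 0.245] pointing down, gripper open.
Joint ranges: [-178.18, 178.18], [-50.72, 133.34], [12.68, 142.11], [-81.47, 261.47], [9.98, 163.14], [-165.26, 165.26]. Speed limits (degrees/s): [136.94, 136.94, 180, 180, 180, 180].

## Interface

Orientations are given as a 3x3 rotation matrix whose columns are the frame's x, y, z axes.
In Python, from station import bot gives the robot as it stands.
- The arm moves only by the shell command python3 -m inch 'ROWS' [FORCE]. ROWS is JSON, a list of rows, each an object of numbers: "dx", "dy", "dz": the shift along the world's x, y, z as a fraction of full scale; "twist": the turn about the world's z as a fraction of full scale; "claw": the opening, from -1 (shut) to 1 (fully open). In form: [{"dx": .., "dy": .., "dz": .., "twist": .., "claw": ..}, ...]. A call has 1 to 10 rows; each row is the pose to reach, as a shift and turn from the pose commanded when the call began; what a row does not reach only later rows make up. Full scale, the value 1, is 0.8 m for a shift and 0.5 rad for a turn. A row lasts 1/8 s, in which the tool goes at most 62.5 mm and 10.7 degrees, less where a joint would pass 70% of its speed; a pose out of reach is approached as far as the arm can. A call with a number of a shift or a turn outside -1 to 1 is refused whole. A call with a gripper value outside its range is refused whole. The fingers move at their own pace and stop on an object; FORCE is the grip in N (left out, the last holds). Time passes only in rows, so rows that repeat a pose let the fingers close. It gives the time, the measured TCP pose, the force and the opening at its end, in the units of the state.
- bot.get_state(): the state, without advancing time (a new reading comes with each control period).
- bot.snapshot(name): name is "scene" or "top" or "wrist"; returns the picture (384x512x3 uint8, red, green, blue); there is no depth.
- bot.camera_info(name): a dict with "K" (3x3 intrinsics, pixels), "distortion" ([k1, k2, p1, p2, k3] as OpenCV has them; the pictures are not rectified), "origin" and "orientation" of the camera in the world. Camera axes: x right, y up, looking along -z (the intrinsics and any distortion apply to the point x, -y, -z); pixel columns grow to the right and rows downward; lengths in m; the calibration is good to about 2 mm. A picture is of the moment at which its call begins: read the wrist's pose just before it. camera_info takes no time and is no camera call; for the wrist camera it gives the pose at the moment of the call.
- bot.job_done(): hands the job in, once; it reports no verdict.
The state is a dict: "clock": time; "joint_pos": joint angles; "qd": joint speeds; "tau": joint torques, N m; "position": TCP position; "tool_rot": TCP orientation; "ft_force": force on the tool from outside, world axes, zero at the start; "wrist_torque": the same for the moment, N m; "finger_gap": opening from 0.0 (shut) to 1.0 (fully open).
Only numpy, scipy, OpenCV 4.12 (cv2) and the standard library are available. Lean on these libraries where they do the work, as an engineer would, in place of code of your own. Each camera call takes 0.05 s, during which the arm holds its last target.

## Working session

There is one attempt and no reset: what is moved stays moved. The work goes in short steps, Python scripts to look and compute and a shell command to move; the robot and the scene stay as the last step left them, time stands still between calls to the robot, and variables do not carry over. Pictures are saved under pics/ and viewed, and the job is handed in when it is done.

```bash
ls; mkdir -p pics; python3 - <<'E'
from station import bot
import cv2
s=bot.get_state();print(s['clock'],s['position'],s['finger_gap'],bot.tip_reach)
for n in ['scene','top','wrist']:
    print(n,bot.camera_info(n))
    cv2.imwrite(f'pics/{n}0.png',bot.snapshot(n)[:,:,::-1])
E
```

```text
pics
0.0 [ 0.24054882 -0.4943026   0.2446886 ] 0.9965672336222295 0.014
scene {'K': array([[393.1151377 ,   0.        , 256.64804135],
       [  0.        , 393.1151377 , 191.31577508],
       [  0.        ,   0.        ,   1.        ]]), 'distortion': array([-0.13312187,  0.        ,  0.        ,  0.        ,  0.        ]), 'origin': array([0.94004093, 0.73365823, 0.86760017]), 'orientation': array([[-0.84336031, -0.36641735,  0.39304161],
       [ 0.53727795, -0.58686169,  0.60574397],
       [ 0.00870596,  0.72203302,  0.69180382]])}
top {'K': array([[350.3935567 ,   0.        , 258.40314116],
       [  0.        , 350.3935567 , 197.51439355],
       [  0.        ,   0.        ,   1.        ]]), 'distortion': array([-0.10964237,  0.        ,  0.        ,  0.        ,  0.        ]), 'origin': array([0.41661943, 0.05071621, 1.01986852]), 'orientation': array([[-0.01491682,  0.9976566 , -0.06677422],
       [-0.99984874, -0.0142856 ,  0.00992072],
       [ 0.00894356,  0.06691211,  0.99771879]])}
wrist {'K': array([[284.42128322,   0.        , 254.15442432],
       [  0.        , 284.42128322, 192.65148354],
       [  0.        ,   0.        ,   1.        ]]), 'distortion': array([-0.06862301,  0.        ,  0.        ,  0.        ,  0.        ]), 'origin': array([ 0.31244547, -0.45967331,  0.37330914]), 'orientation': array([[ 0.43712365,  0.85507229,  0.27888043],
       [-0.89940039,  0.41604879,  0.13409828],
       [-0.00136414, -0.30944269,  0.95091711]])}
```

View pics/scene0.png

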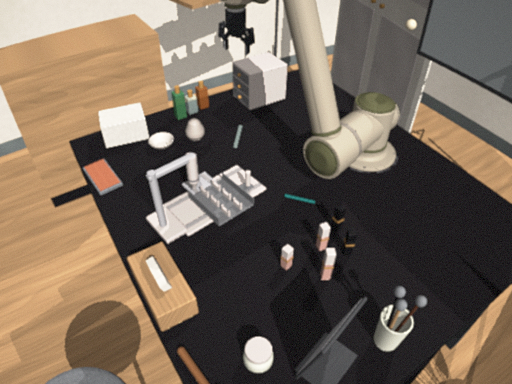

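View pics/top0.png

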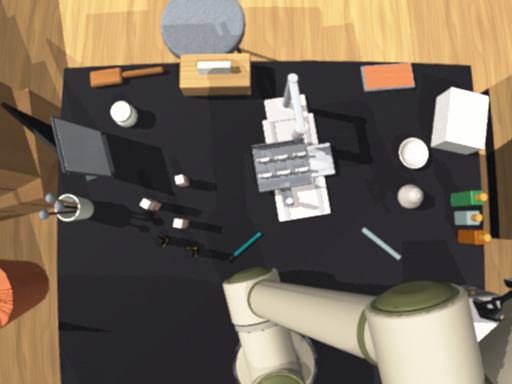

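View pics/wrist0.png

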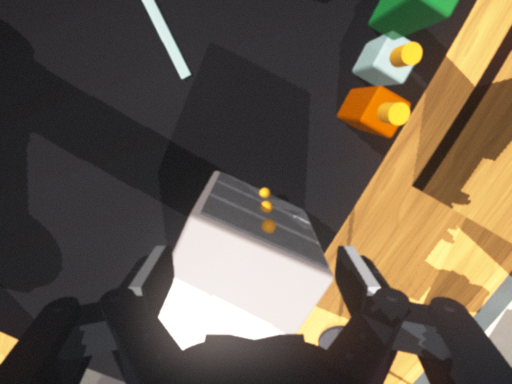

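Three tubes standing (top view near (182,181), (150,204), (180,223)), two black look-alikes near (163,240) and (193,250), and the stage at about (292,160). I'll zoom in for details.

```bash
python3 - <<'E'
import cv2
s=cv2.imread('pics/scene0.png');t=cv2.imread('pics/top0.png')
cv2.imwrite('pics/z1.png',cv2.resize(s[205:290,265:365],None,fx=7,fy=7,interpolation=cv2.INTER_CUBIC))
cv2.imwrite('pics/z2.png',cv2.resize(t[165:265,130:210],None,fx=6,fy=6,interpolation=cv2.INTER_CUBIC))
cv2.imwrite('pics/z3.png',cv2.resize(t[70:230,240:350],None,fx=3.7,fy=3.7,interpolation=cv2.INTER_CUBIC))
cv2.imwrite('pics/z4.png',cv2.resize(s[145:245,140:270],None,fx=6,fy=6,interpolation=cv2.INTER_CUBIC))
E
```

```text
(no output)
```

View pics/z1.png

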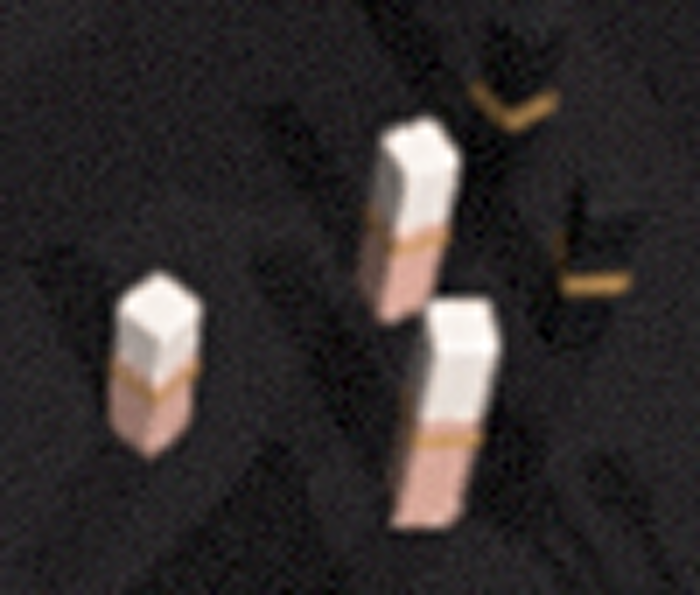

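View pics/z2.png

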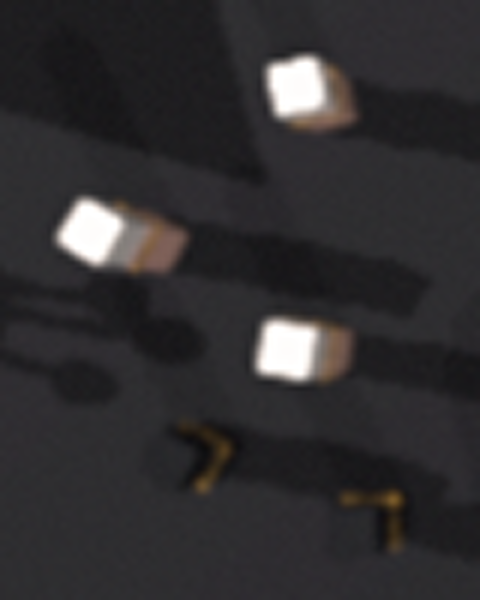

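View pics/z3.png

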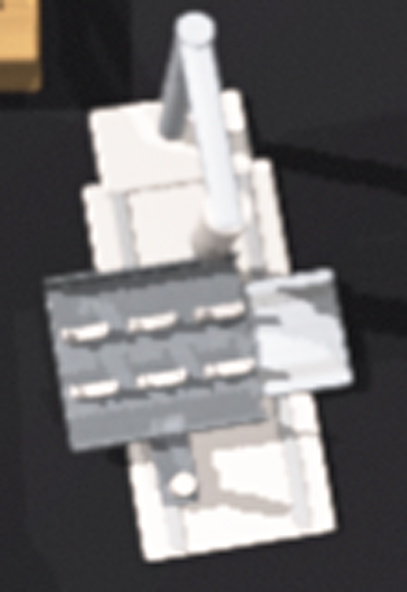

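View pics/z4.png

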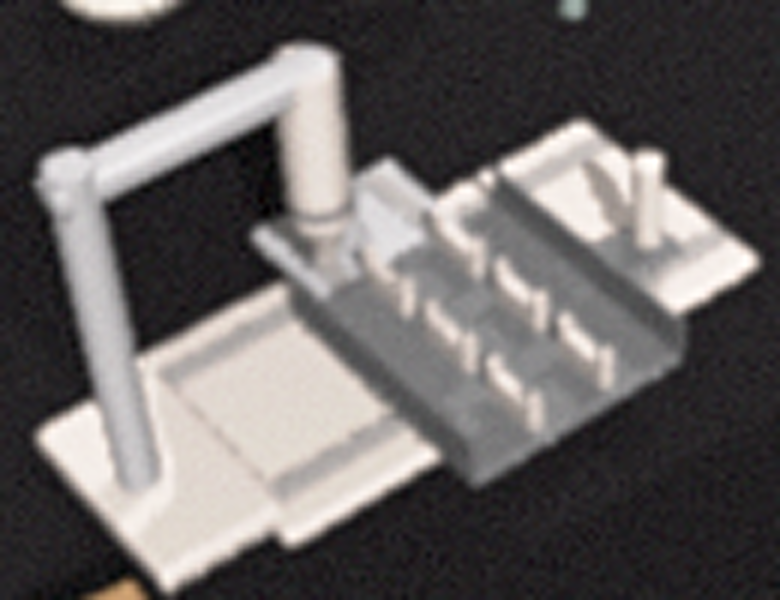

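Short is at z1 (155,300), long at (460,330) and middle at (420,150). The stage's carriage sits left of centre with the knob toward the robot. Next, measuring.

```bash
cat > h.py <<'E'
import numpy as np, cv2
from station import bot
def ray(info,px):
    px=np.asarray(px,float).reshape(-1,1,2)
    n=cv2.undistortPoints(px,np.asarray(info['K']),np.asarray(info['distortion'])).reshape(-1,2)
    d=np.c_[n[:,0],-n[:,1],-np.ones(len(n))]@np.asarray(info['orientation']).T
    return np.asarray(info['origin']),d
def onz(info,px,z):
    o,d=ray(info,px); return o+d*((z-o[2])/d[:,2])[:,None]
def tri(i1,p1,i2,p2):
    o1,d1=ray(i1,p1);o2,d2=ray(i2,p2);out=[]
    for a,b in zip(d1,d2):
        s=np.linalg.lstsq(np.c_[a,-b],o2-o1,rcond=None)[0]
        x,y=o1+s[0]*a,o2+s[1]*b; out.append(np.r_[(x+y)/2,np.linalg.norm(x-y)])
    return np.array(out)
def proj(info,P):
    P=(np.atleast_2d(P)-info['origin'])@np.asarray(info['orientation'])
    q=np.c_[P[:,0],-P[:,1],-P[:,2]]
    return cv2.projectPoints(q,np.zeros(3),np.zeros(3),np.asarray(info['K']),np.asarray(info['distortion']))[0].reshape(-1,2)
E
python3 - <<'E'
from h import *
np.set_printoptions(precision=4,suppress=True)
T=bot.camera_info('top');S=bot.camera_info('scene')
t=cv2.imread('pics/top0.png')
# white tops
g=(t.min(2)>200).astype(np.uint8)
n,l,st,c=cv2.connectedComponentsWithStats(g[165:240,130:205])
for i in range(1,n):
    if st[i,4]>20:
        p=c[i]+[130,165]; pts=np.argwhere(l==i)[:,::-1].astype(np.float32)
        print(p,st[i,4],cv2.minAreaRect(pts))
        for h in (.075,.09,.108): 
            print(h,onz(T,p,h)[0], proj(S,onz(T,p,h))[0])
def zz(x,y,k,ox,oy): return [ox+(x+.5)/k-.5,oy+(y+.5)/k-.5]
# scene tops (from z1) & feet
tops=[zz(x,y,7,265,205) for x,y in[(159,303),(420,150),(461,326)]]
ttop=[zz(x,y,6,130,165) for x,y in[(297,88),(289,350),(91,232)]]
print(tri(S,tops,T,ttop))
# stage: knob top, knob, post, base corners
sk=zz(649,160,6,140,145);tk=zz(183,484,3.7,240,70)
print('knob',tri(S,[sk],T,[tk]),onz(T,[tk],.086))
bc=[zz(x,y,3.7,240,70) for x,y in[(148,560),(337,527),(242,90),(88,110)]]
print('base',onz(T,bc,.01),onz(T,bc,.01).mean(0))
pc=[zz(x,y,3.7,240,70) for x,y in[(45,280),(74,448),(268,417),(243,256)]]
print('fence',onz(T,pc,.056),onz(T,pc,.056).mean(0))
E
```

```text
[178.9375 178.9531] 64 ((49.00000762939453, 14.0), (7.761139392852783, 7.761139392852783), 75.96376037597656)
0.075 [0.5336 0.257  0.075 ] [287.984  247.7439]
0.09 [0.5318 0.2537 0.09  ] [288.2163 242.885 ]
0.108 [0.5295 0.2498 0.108 ] [288.4982 236.9456]
[144.7619 203.1429] 63 ((14.700000762939453, 38.10000228881836), (7.602630138397217, 7.602630138397217), 26.56505012512207)
0.075 [0.4689 0.3511 0.075 ] [331.2503 261.9912]
0.09 [0.4681 0.3463 0.09  ] [331.1517 256.8972]
0.108 [0.4671 0.3406 0.108 ] [331.0266 250.6703]
[177.3125 222.9375] 64 ((47.41176223754883, 57.85294723510742), (8.00367546081543, 7.761139392852783), 14.03624439239502)
0.075 [0.4142 0.2614 0.075 ] [325.3311 229.7927]
0.09 [0.4142 0.2581 0.09  ] [325.2645 225.2762]
0.108 [0.4142 0.2541 0.108 ] [325.1798 219.7538]
[[0.5338 0.2562 0.0737 0.0022]
 [0.4147 0.2573 0.0866 0.0011]
 [0.4676 0.3406 0.1064 0.0017]]
knob [[ 0.4704 -0.0408  0.0843  0.0005]] [[ 0.4701 -0.0405  0.086 ]]
base [[ 0.4156 -0.0195  0.01  ]
 [ 0.4389 -0.1684  0.01  ]
 [ 0.7922 -0.1032  0.01  ]
 [ 0.7762  0.0214  0.01  ]] [ 0.6057 -0.0674  0.01  ]
fence [[ 0.6274  0.0574  0.056 ]
 [ 0.4999  0.0375  0.056 ]
 [ 0.5212 -0.1085  0.056 ]
 [ 0.6443 -0.093   0.056 ]] [ 0.5732 -0.0267  0.056 ]
```

```bash
python3 - <<'E'
from h import *
s=bot.get_state();R=np.array(s['tool_rot']);print(R.round(3),np.degrees(np.arctan2(R[1,0],R[0,0])),s['joint_pos'],s['ft_force'])
T=bot.camera_info('top');print(onz(T,[[410,197],[413,153],[380,243],[245,247],[163,240],[193,250],[95,150]],0.03))
E
```

```text
[[ 0.899  0.437 -0.   ]
 [ 0.437 -0.899  0.001]
 [ 0.    -0.001 -1.   ]] 25.943859564800196 [-7.63924813e+01  2.18314733e+01  7.43710469e+01 -2.39974155e-04
  8.38570697e+01 -1.23363214e+01] [-0.28138566 -0.79379343  0.61420265]
[[ 0.47805967 -0.39955559  0.03      ]
 [ 0.60749148 -0.415494    0.03      ]
 [ 0.34752739 -0.30491382  0.03      ]
 [ 0.34403027  0.08062042  0.03      ]
 [ 0.36625633  0.31261442  0.03      ]
 [ 0.33737031  0.22727271  0.03      ]
 [ 0.62902958  0.51685538  0.03      ]]
```

```bash
python3 -m inch '[{"dx":0.15,"dy":0.28,"dz":0,"twist":-0.3,"claw":1},{"dx":0.287,"dy":0.567,"dz":0,"twist":-0.607,"claw":1},{"dx":0.287,"dy":0.567,"dz":0,"twist":-0.607,"claw":1},{"dx":0.287,"dy":0.567,"dz":0,"twist":-0.607,"claw":1},{"dx":0.287,"dy":0.567,"dz":0,"twist":-0.607,"claw":1},{"dx":0.287,"dy":0.567,"dz":0,"twist":-0.607,"claw":1},{"dx":0.287,"dy":0.567,"dz":0,"twist":-0.607,"claw":1},{"dx":0.287,"dy":0.567,"dz":0,"twist":-0.607,"claw":1},{"dx":0.287,"dy":0.567,"dz":0,"twist":-0.607,"claw":1},{"dx":0.287,"dy":0.567,"dz":0,"twist":-0.607,"claw":1}]' 40; python3 - <<'E'
from h import *
s=bot.get_state();print(s['position'],s['qd'])
W=bot.camera_info('wrist');im=bot.snapshot('wrist');np.savez('w1.npz',**W)
cv2.imwrite('pics/w1.png',im[:,:,::-1]);print(W['origin'],proj(W,[[.47,-.041,.086]]))
E
```

```text
clock: 1.4
position: [0.4701, -0.0408, 0.2451]
tool_rot: [[0.989, 0.15, -0.001], [0.15, -0.989, -0.0], [-0.001, -0.0, -1.0]]
ft_force: [-0.4, 0.1, -0.2]
finger_gap: 0.998
[ 0.47013121 -0.04081091  0.24511365] [-2.39013289 -0.42257384  0.31102076 -0.12561551  0.07408144 -0.47172553]
[ 0.54917876 -0.02887087  0.37355356] [[254.38323778 180.16420146]]
```

View pics/w1.png

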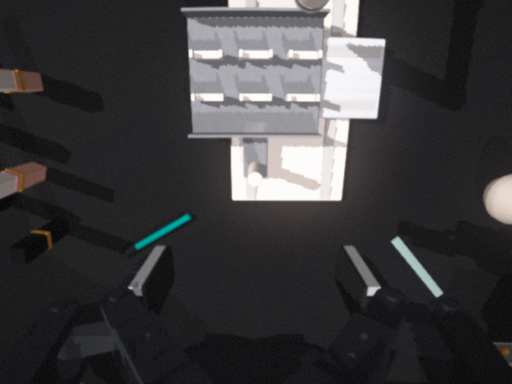

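Carriage square in view, knob top at (255,177) (predicted (254,180)), base front edge (232,200)-(342,200). Yaw alignment is good. Lowering on the knob.

```bash
python3 - <<'E'
from h import *
np.set_printoptions(precision=4,suppress=True)
W=dict(np.load('w1.npz'))
print('knob',onz(W,[[255,177]],.086))
b=onz(W,[[231.5,200.5],[342,200.5]],.01);print('base',b,b.mean(0),np.linalg.norm(b[1]-b[0]),np.degrees(np.arctan2(b[0,0]-b[1,0],-(b[0,1]-b[1,1]))))
f=onz(W,[[188,135],[326,136]],.056);print(f,np.linalg.norm(f[1]-f[0]))
E
python3 -m inch '[{"dx":0,"dy":0,"dz":-0.07,"twist":0,"claw":0.5},{"dx":0,"dy":0,"dz":-0.14,"twist":0,"claw":0.2},{"dx":0,"dy":0,"dz":-0.2,"twist":0,"claw":0.2},{"dx":0,"dy":0,"dz":-0.222,"twist":0,"claw":0.2},{"dx":0,"dy":0,"dz":-0.222,"twist":0,"claw":0.2},{"dx":0,"dy":0,"dz":-0.222,"twist":0,"claw":-1},{"dx":0,"dy":0,"dz":-0.222,"twist":0,"claw":-1},{"dx":0,"dy":0,"dz":-0.222,"twist":0,"claw":-1},{"dx":0,"dy":0,"dz":-0.222,"twist":0,"claw":-1}]' 40
```

```text
knob [[ 0.4735 -0.0411  0.086 ]]
base [[ 0.4161 -0.0178  0.01  ]
 [ 0.4386 -0.1668  0.01  ]] [ 0.4274 -0.0923  0.01  ] 0.15074431011515282 -171.41994398546717
[[ 0.5022  0.0383  0.056 ]
 [ 0.524  -0.1132  0.056 ]] 0.1531017186631199
clock: 2.58
position: [0.4706, -0.0413, 0.0688]
tool_rot: [[0.989, 0.149, 0.002], [0.149, -0.989, -0.001], [0.002, 0.001, -1.0]]
ft_force: [-1.7, -2.5, 7.0]
finger_gap: 0.174
```

```bash
python3 -m inch '[{"dx":-0.006,"dy":-0.001,"dz":0,"twist":0,"claw":-1},{"dx":-0.012,"dy":-0.002,"dz":0,"twist":0,"claw":-1},{"dx":-0.018,"dy":-0.003,"dz":0,"twist":0,"claw":-1},{"dx":-0.025,"dy":-0.004,"dz":0,"twist":0,"claw":-1},{"dx":-0.025,"dy":-0.004,"dz":0,"twist":0,"claw":-1}]'
```

```text
clock: 3.2
position: [0.4505, -0.0444, 0.0687]
tool_rot: [[0.989, 0.149, 0.002], [0.149, -0.989, -0.001], [0.002, 0.001, -1.0]]
ft_force: [-1.2, 0.6, 9.5]
finger_gap: 0.171
```

```bash
python3 -m inch '[{"dx":-0.006,"dy":-0.001,"dz":0,"twist":0,"claw":-1},{"dx":-0.012,"dy":-0.002,"dz":0,"twist":0,"claw":-1},{"dx":-0.012,"dy":-0.002,"dz":0,"twist":0,"claw":-1}]';python3 -m inch '[{"dx":-0.006,"dy":-0.001,"dz":0,"twist":0,"claw":-1},{"dx":-0.012,"dy":-0.002,"dz":0,"twist":0,"claw":-1},{"dx":-0.012,"dy":-0.002,"dz":0,"twist":0,"claw":-1}]'
```

```text
clock: 3.58
position: [0.441, -0.0459, 0.0687]
tool_rot: [[0.989, 0.149, 0.002], [0.149, -0.989, -0.001], [0.002, 0.001, -1.0]]
ft_force: [-1.1, 1.7, 9.4]
finger_gap: 0.17
clock: 3.95
position: [0.435, -0.048, 0.0689]
tool_rot: [[0.989, 0.147, 0.011], [0.148, -0.989, -0.002], [0.011, 0.003, -1.0]]
ft_force: [18.0, 5.0, -4.6]
finger_gap: 0.169
```

```bash
python3 -m inch '[{"dx":0.004,"dy":0,"dz":0,"twist":0,"claw":-1},{"dx":0.006,"dy":-0.015,"dz":0,"twist":0,"claw":-1},{"dx":0.009,"dy":-0.03,"dz":0,"twist":0,"claw":-1},{"dx":0.011,"dy":-0.045,"dz":0,"twist":0,"claw":-1},{"dx":0.012,"dy":-0.053,"dz":0,"twist":0,"claw":-1},{"dx":0.012,"dy":-0.053,"dz":0,"twist":0,"claw":-1},{"dx":0.012,"dy":-0.053,"dz":0,"twist":0,"claw":-1}]'
```

```text
clock: 4.82
position: [0.4415, -0.0906, 0.0687]
tool_rot: [[0.989, 0.149, 0.003], [0.149, -0.989, -0.002], [0.003, 0.003, -1.0]]
ft_force: [1.0, -2.6, 7.9]
finger_gap: 0.17
```

```bash
python3 -m inch '[{"dx":0,"dy":0,"dz":0,"twist":0,"claw":0.3},{"dx":0,"dy":0,"dz":0,"twist":0,"claw":0.3},{"dx":0,"dy":0,"dz":0.06,"twist":0,"claw":0.3},{"dx":0,"dy":0,"dz":0.13,"twist":0,"claw":0.3},{"dx":0,"dy":0,"dz":0.2,"twist":0,"claw":0.3},{"dx":0,"dy":0,"dz":0.25,"twist":0,"claw":0.3},{"dx":0.05,"dy":0,"dz":0.28,"twist":0,"claw":0.3},{"dx":0.05,"dy":0,"dz":0.28,"twist":0,"claw":0.3},{"dx":0.05,"dy":0,"dz":0.28,"twist":0,"claw":0.3}]'; python3 - <<'E'
from h import *
W=bot.camera_info('wrist');im=bot.snapshot('wrist');np.savez('w2.npz',**W)
cv2.imwrite('pics/w2.png',im[:,:,::-1]);print(W['origin'])
E
```

```text
clock: 5.95
position: [0.4798, -0.0894, 0.2907]
tool_rot: [[0.989, 0.149, -0.002], [0.149, -0.989, 0.001], [-0.002, -0.001, -1.0]]
ft_force: [0.3, 0.1, -0.8]
finger_gap: 0.646
[ 0.55908416 -0.0777044   0.41900522]
```

View pics/w2.png

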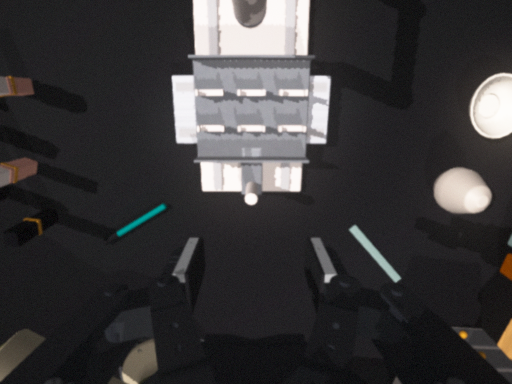

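The carriage is now central and pulled to the front; lamp head with the pointer is at about (249,20), cradle brackets at rows 92 and 128.

```bash
python3 - <<'E'
import cv2
t=cv2.imread('pics/w2.png')
cv2.imwrite('pics/z5.png',cv2.resize(t[0:210,165:340],None,fx=4,fy=4,interpolation=cv2.INTER_CUBIC)[:800])
E
```

```text
(no output)
```

View pics/z5.png

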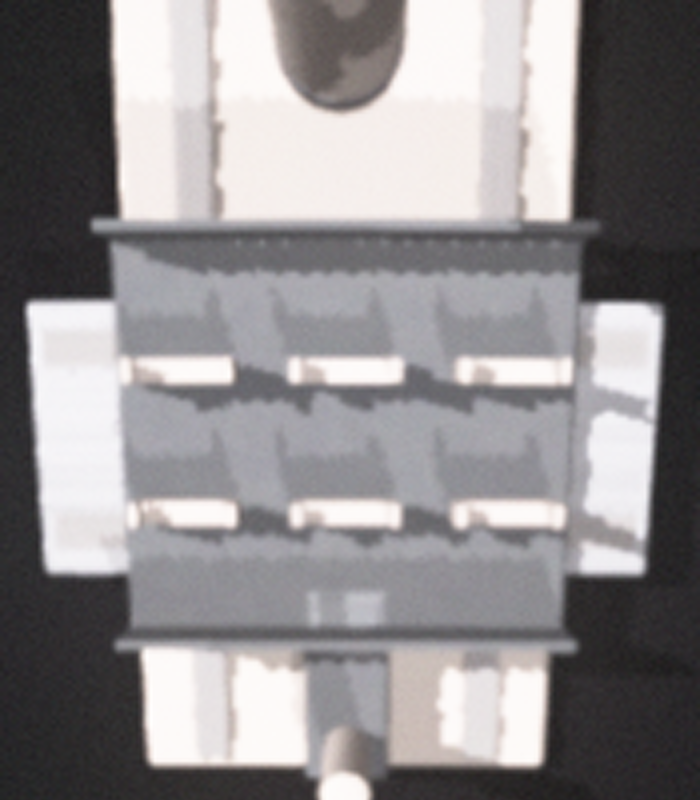

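```bash
python3 - <<'E'
from h import *
np.set_printoptions(precision=4,suppress=True)
W=dict(np.load('w2.npz'))
z=lambda x,y:[165+(x+.5)/4-.5,(y+.5)/4-.5]
def f(*a,h): return onz(W,[z(*p) for p in a],h)
c,s=np.cos(np.radians(8.6)),np.sin(np.radians(8.6));R=np.array([[c,-s],[s,c]])
O=np.array([.5461,-.0744])
for n,p in dict(baseF=f((148,768),(548,768),h=.01),bedF=f((182,527),(345,527),(508,527),h=.046),wallF=f((182,515),(345,515),(508,515),h=.05),wallB=f((178,370),(345,370),(513,370),h=.05),fence=f((118,646),(576,646),(92,222),(598,222),h=.056),knob=f((344,772),h=.086),
 head=f((277,60),(406,60),(342,108),h=.114)).items():
    print(n,p[:,:2].tolist(), 'stand',(p[:,:2]-O)@R)
E
```

```text
baseF [[0.4159703671944711, -0.01802971959932618], [0.43856798526078494, -0.16783672778338712]] stand [[-0.1202  0.0752]
 [-0.1203 -0.0763]]
bedF [[0.5120272444950957, -0.026492237768879462], [0.5197547946594863, -0.07871702557982542], [0.5276950828703185, -0.13085074721050866]] stand [[-0.0265  0.0525]
 [-0.0267 -0.0003]
 [-0.0266 -0.0531]]
wallF [[0.5163062329818753, -0.026641513930996806], [0.5239216284858816, -0.07815566896935892], [0.5317572046654147, -0.12957857029120012]] stand [[-0.0223  0.0517]
 [-0.0225 -0.0004]
 [-0.0224 -0.0524]]
wallB [[0.5601884120060444, -0.020675799694018553], [0.5676469637087447, -0.07172316196897251], [0.5755036374647682, -0.12296561668094855]] stand [[ 0.022   0.051 ]
 [ 0.0217 -0.0006]
 [ 0.0218 -0.0524]]
fence [[0.4722220994684408, -0.011158880066203858], [0.49438819362245034, -0.15843986490134412], [0.5984600752851038, 0.008245294908537482], [0.6205003175998142, -0.13938750510461478]] stand [[-0.0636  0.0736]
 [-0.0637 -0.0754]
 [ 0.0641  0.0739]
 [ 0.0638 -0.0754]]
knob [[0.4503001624191249, -0.08911242318391534]] stand [[-0.0969 -0.0002]]
head [[0.6348711961245331, -0.046138777882088595], [0.6394179368538231, -0.07673853435804699], [0.6265543073512393, -0.06312228794995443]] stand [[ 0.092   0.0147]
 [ 0.0919 -0.0163]
 [ 0.0812 -0.0009]]
```

```bash
python3 -m inch '[{"dx":-0.04,"dy":0.45,"dz":0.01,"twist":0.1,"claw":-1},{"dx":-0.04,"dy":0.45,"dz":0.01,"twist":0.1,"claw":-1},{"dx":-0.04,"dy":0.45,"dz":0.01,"twist":0.1,"claw":-1},{"dx":-0.04,"dy":0.45,"dz":0.01,"twist":0.1,"claw":-1},{"dx":-0.04,"dy":0.45,"dz":0.01,"twist":0.1,"claw":-1},{"dx":-0.04,"dy":0.45,"dz":0.01,"twist":0.1,"claw":-1},{"dx":-0.04,"dy":0.45,"dz":0.01,"twist":0.1,"claw":-1},{"dx":-0.04,"dy":0.45,"dz":0.01,"twist":0.1,"claw":-1}]'; cat > look.py <<'E'
import sys
from h import *
n=sys.argv[1]
W=bot.camera_info('wrist');im=bot.snapshot('wrist');np.savez(n+'.npz',**W)
cv2.imwrite(f'pics/{n}.png',im[:,:,::-1])
E
python3 look.py w3
```

```text
clock: 7.0
position: [0.4482, 0.2695, 0.2992]
tool_rot: [[0.98, 0.198, -0.001], [0.198, -0.98, -0.001], [-0.001, 0.001, -1.0]]
ft_force: [0.8, -0.5, -0.0]
finger_gap: -0.005
```

View pics/w3.png

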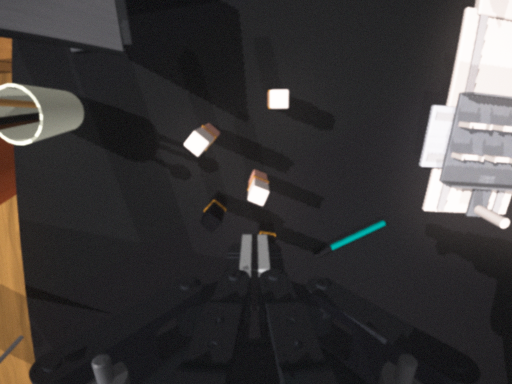

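```bash
python3 - <<'E'
import cv2
t=cv2.imread('pics/w3.png')
cv2.imwrite('pics/z6.png',cv2.resize(t[80:215,175:300],None,fx=5.6,fy=5.6,interpolation=cv2.INTER_CUBIC)[:756])
cv2.imwrite('pics/z6.png',cv2.resize(t[80:185,175:300],None,fx=5.6,fy=5.6,interpolation=cv2.INTER_CUBIC))
cv2.imwrite('pics/z7.png',cv2.resize(t[160:265,175:300],None,fx=5.6,fy=5.6,interpolation=cv2.INTER_CUBIC))
E
```

```text
(no output)
```

View pics/z6.png

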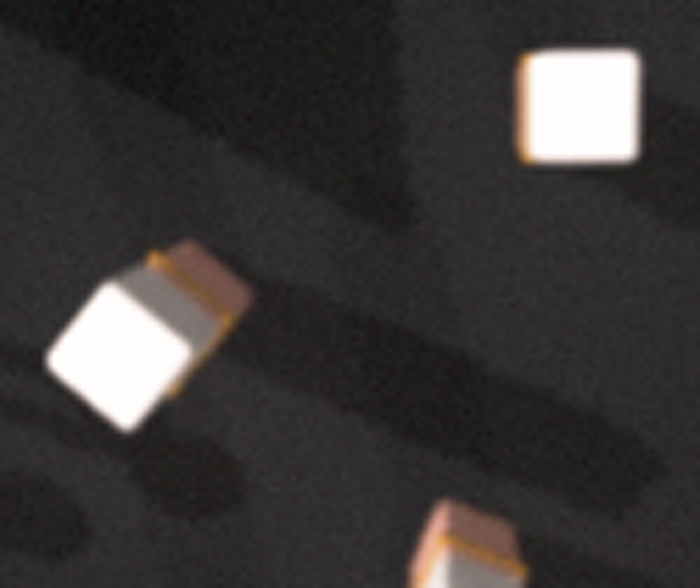

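View pics/z7.png

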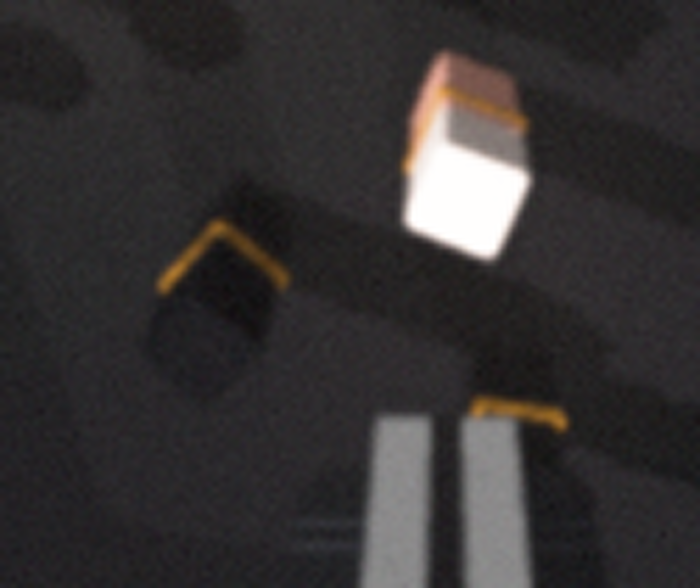

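```bash
python3 - <<'E'
from h import *
np.set_printoptions(precision=4,suppress=True)
W=dict(np.load('w3.npz'))
z=lambda p,oy:[175+(p[0]+.5)/5.6-.5,oy+(p[1]+.5)/5.6-.5]
for n,q,oy,h in [('short',[(528,50),(640,49),(640,164),(524,164)],80,.075),('long',[(113,280),(192,352),(128,433),(46,360)],80,.108),('mid',[(446,140),(530,180),(491,261),(403,222)],160,.09)]:
    P=onz(W,[z(p,oy) for p in q],h)
    for i in range(4):
        d=P[(i+1)%4]-P[i]; print(n,np.linalg.norm(d),np.degrees(np.arctan2(d[1],d[0]))%90)
    print(P.mean(0))
f=onz(W,[z((222,222),160),z((520,405),160),z((160,290),160),z((290,280),160)],.045);print(f)
E
```

```text
short 0.023523303691195062 12.126923496144755
short 0.023487303703746208 13.240733596834048
short 0.02481622656612131 11.586514910138675
short 0.023263804449156412 10.069335757985895
[0.5342 0.2571 0.075 ]
long 0.020779661007744178 57.82893369357643
long 0.021454677302302168 61.232934085167614
long 0.02169000017665738 57.855022729394406
long 0.02142978491119409 58.8010064652689
[0.4684 0.3403 0.108 ]
mid 0.02089631174030063 74.98940522062689
mid 0.02108751377660656 77.56511112696273
mid 0.021960274457502368 76.12756632144762
mid 0.02150270556009287 74.69105126596088
[0.4156 0.2579 0.09  ]
[[0.383  0.3145 0.045 ]
 [0.3477 0.2291 0.045 ]
 [0.3613 0.3274 0.045 ]
 [0.3707 0.2948 0.045 ]]
```

Tubes: short (0.534,0.257), middle (0.4155,0.258), long (0.468,0.340); yaws 12°, 76°, 59°; heights consistent across views. First tip the short one over in +x.

```bash
python3 -m inch '[{"dx":0.056,"dy":-0.026,"dz":0,"twist":0,"claw":-1},{"dx":0.056,"dy":-0.026,"dz":-0.08,"twist":0,"claw":-1},{"dx":0.056,"dy":-0.026,"dz":-0.16,"twist":0,"claw":-1},{"dx":0.056,"dy":-0.026,"dz":-0.24,"twist":0,"claw":-1},{"dx":0.056,"dy":-0.026,"dz":-0.288,"twist":0,"claw":-1},{"dx":0.056,"dy":-0.026,"dz":-0.288,"twist":0,"claw":-1},{"dx":0.07,"dy":-0.023,"dz":-0.288,"twist":0,"claw":-1},{"dx":0.085,"dy":-0.02,"dz":-0.288,"twist":0,"claw":-1}]';  python3 -m inch '[{"dx":0.01,"dy":0.002,"dz":0,"twist":0,"claw":-1},{"dx":0.02,"dy":0.004,"dz":0,"twist":0,"claw":-1},{"dx":0.028,"dy":0.006,"dz":0,"twist":0,"claw":-1},{"dx":0.028,"dy":0.006,"dz":0,"twist":0,"claw":-1},{"dx":0.028,"dy":0.006,"dz":0.06,"twist":0,"claw":0},{"dx":0.028,"dy":0.006,"dz":0.14,"twist":0,"claw":0},{"dx":0.028,"dy":0.006,"dz":0.2,"twist":0,"claw":0},{"dx":0.028,"dy":0.006,"dz":0.2,"twist":0,"claw":0}]';python3 look.py w4
```

```text
clock: 8.05
position: [0.5187, 0.2544, 0.0716]
tool_rot: [[0.98, 0.198, 0.004], [0.198, -0.98, 0.001], [0.004, -0.0, -1.0]]
ft_force: [0.1, 0.2, 0.2]
finger_gap: -0.0
clock: 9.05
position: [0.5398, 0.2595, 0.2334]
tool_rot: [[0.98, 0.198, 0.008], [0.198, -0.98, 0.002], [0.008, -0.0, -1.0]]
ft_force: [-1.3, -0.3, -1.1]
finger_gap: 0.498
```

View pics/w4.png

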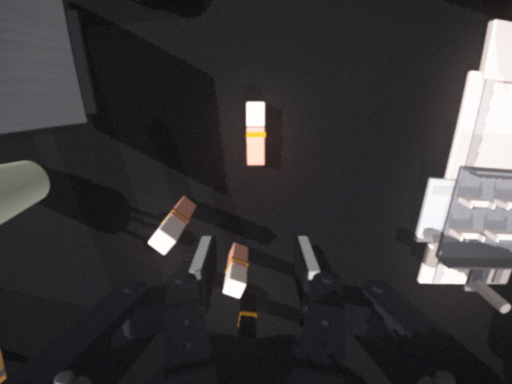

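The short tube fell neatly, lying at (256,133) in the view. Measure and grasp.

```bash
python3 - <<'E'
from h import *
np.set_printoptions(precision=4,suppress=True)
n='w4';W=dict(np.load(n+'.npz'));t=cv2.imread(f'pics/{n}.png')
m=(t[:,:,2]>120).astype(np.uint8);m[:90]=0;m[180:]=0;m[:,:230]=0;m[:,290:]=0
c=max(cv2.findContours(m,0,1)[0],key=cv2.contourArea)
b=cv2.boxPoints(cv2.minAreaRect(c));P=onz(W,b,.022);print(b,P.mean(0))
for i in range(4):
    d=P[(i+1)%4]-P[i];print(np.linalg.norm(d),np.degrees(np.arctan2(d[1],d[0])))
s=bot.get_state();print(s['position'],P.mean(0)-s['position'])
E
```

```text
[[245. 101.]
 [266. 101.]
 [266. 165.]
 [245. 165.]] [0.583  0.2667 0.022 ]
0.02409470681348515 -78.57648967346718
0.07494623611281315 -167.9347842876047
0.025609581959535003 101.42406569659072
0.07494482821929968 10.907076046043425
[0.539  0.2591 0.2306] [ 0.044   0.0075 -0.2086]
```

```bash
python3 -m inch '[{"dx":0.0555,"dy":0.0103,"dz":-0.04,"twist":0,"claw":0},{"dx":0.0555,"dy":0.0103,"dz":-0.1,"twist":0,"claw":0},{"dx":0.0555,"dy":0.0103,"dz":-0.17,"twist":0,"claw":0},{"dx":0.0555,"dy":0.0103,"dz":-0.23,"twist":0,"claw":0},{"dx":0.0555,"dy":0.0103,"dz":-0.2635,"twist":0,"claw":0},{"dx":0.0555,"dy":0.0103,"dz":-0.2635,"twist":0,"claw":0},{"dx":0.0555,"dy":0.0103,"dz":-0.2635,"twist":0,"claw":0}]'
python3 -m inch '[{"dx":0,"dy":0,"dz":0,"twist":0,"claw":-1},{"dx":0,"dy":0,"dz":0,"twist":0,"claw":-1},{"dx":0,"dy":0,"dz":0,"twist":0,"claw":-1},{"dx":0,"dy":0,"dz":0,"twist":0,"claw":-1}]' 40
```

```text
clock: 9.98
position: [0.5828, 0.2672, 0.0178]
tool_rot: [[0.98, 0.198, -0.002], [0.198, -0.98, -0.0], [-0.002, 0.0, -1.0]]
ft_force: [-0.5, 0.0, 0.2]
finger_gap: 0.497
clock: 10.48
position: [0.5835, 0.2673, 0.0189]
tool_rot: [[0.98, 0.198, 0.0], [0.198, -0.98, 0.0], [0.0, -0.0, -1.0]]
ft_force: [-0.1, 0.1, 4.0]
finger_gap: 0.245
```

Gripped. Because the wrist camera sits 80 mm ahead of the tool and could foul the lamp, I turn the tool half round on the way to the stage.

```bash
python3 -m inch '[{"dx":0,"dy":0,"dz":0.08,"twist":0,"claw":-1},{"dx":-0.01,"dy":0,"dz":0.15,"twist":0.35,"claw":-1},{"dx":-0.02,"dy":0,"dz":0.19,"twist":0.7,"claw":-1},{"dx":-0.03,"dy":-0.02,"dz":0.19,"twist":1,"claw":-1}]'
for i in 1; do python3 -m inch '[{"dx":-0.02,"dy":-0.03,"dz":0,"twist":0.36,"claw":-1},{"dx":-0.04,"dy":-0.06,"dz":0,"twist":0.72,"claw":-1},{"dx":-0.06,"dy":-0.09,"dz":0,"twist":1,"claw":-1}]'; done
python3 -m inch '[{"dx":0,"dy":-0.03,"dz":0,"twist":0.36,"claw":-1},{"dx":0,"dy":-0.06,"dz":0,"twist":0.72,"claw":-1},{"dx":0,"dy":-0.09,"dz":0,"twist":1,"claw":-1}]'
python3 -m inch '[{"dx":0,"dy":-0.03,"dz":0,"twist":0.36,"claw":-1},{"dx":0,"dy":-0.06,"dz":0,"twist":0.72,"claw":-1},{"dx":0,"dy":-0.09,"dz":0,"twist":1,"claw":-1}]'
python3 -m inch '[{"dx":0,"dy":-0.01,"dz":0,"twist":0.36,"claw":-1},{"dx":0,"dy":-0.02,"dz":0,"twist":0.72,"claw":-1},{"dx":0,"dy":-0.03,"dz":0,"twist":1,"claw":-1}]'
python3 -m inch '[{"dx":0,"dy":-0.01,"dz":0,"twist":0.36,"claw":-1},{"dx":0,"dy":-0.02,"dz":0,"twist":0.72,"claw":-1},{"dx":0,"dy":-0.03,"dz":0,"twist":1,"claw":-1},{"dx":0,"dy":-0.03,"dz":0,"twist":1,"claw":-1}]'
python3 look.py w5
```

```text
clock: 10.98
position: [0.5599, 0.252, 0.1734]
tool_rot: [[0.761, 0.649, 0.005], [0.649, -0.761, 0.001], [0.005, 0.002, -1.0]]
ft_force: [0.8, -0.6, -0.1]
finger_gap: 0.247
clock: 11.35
position: [0.5107, 0.1786, 0.1703]
tool_rot: [[0.358, 0.934, -0.0], [0.934, -0.358, -0.0], [-0.0, -0.0, -1.0]]
ft_force: [0.4, 0.5, -0.2]
finger_gap: 0.246
clock: 11.72
position: [0.5112, 0.1065, 0.1704]
tool_rot: [[-0.133, 0.991, -0.0], [0.991, 0.133, 0.0], [0.0, -0.0, -1.0]]
ft_force: [0.2, 0.4, -1.2]
finger_gap: 0.247
clock: 12.1
position: [0.5112, 0.0345, 0.1704]
tool_rot: [[-0.592, 0.806, -0.0], [0.806, 0.592, 0.0], [0.0, -0.0, -1.0]]
ft_force: [-0.0, -0.3, 1.1]
finger_gap: 0.244
clock: 12.48
position: [0.5113, 0.011, 0.1704]
tool_rot: [[-0.906, 0.424, -0.0], [0.424, 0.906, 0.0], [0.0, -0.0, -1.0]]
ft_force: [-0.2, 0.2, -0.1]
finger_gap: 0.243
clock: 12.98
position: [0.5113, -0.013, 0.1704]
tool_rot: [[-0.998, -0.056, -0.0], [-0.056, 0.998, 0.0], [0.0, 0.0, -1.0]]
ft_force: [-0.3, -0.7, 0.3]
finger_gap: 0.247
```

View pics/w5.png

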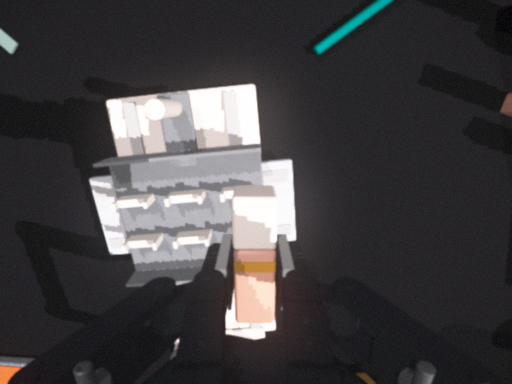

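```bash
python3 - <<'E'
from h import *
W=dict(np.load('w5.npz'));s=bot.get_state();p=np.array(s['position'])
b=onz(W,[[255,267]],p[2]+.004)[0]
print((b-p)@np.array(s['tool_rot']), bot.camera_info('wrist')['origin']-W['origin'])
E
python3 -m inch '[{"dx":0.02,"dy":-0.06,"dz":0,"twist":0.1,"claw":-1},{"dx":0.0533,"dy":-0.1415,"dz":0,"twist":0.188,"claw":-1},{"dx":0.0533,"dy":-0.1415,"dz":0,"twist":0.188,"claw":-1},{"dx":0.0533,"dy":-0.1415,"dz":0,"twist":0.188,"claw":-1},{"dx":0.0533,"dy":-0.1415,"dz":-0.05,"twist":0.188,"claw":-1},{"dx":0.0533,"dy":-0.1415,"dz":-0.09,"twist":0.188,"claw":-1},{"dx":0.0533,"dy":-0.1415,"dz":-0.09,"twist":0.188,"claw":-1}]'
python3 look.py w6
```

```text
[-0.00091106  0.00011597 -0.00400014] [-2.31407751e-05  3.91125417e-04  2.22494387e-05]
clock: 13.9
position: [0.5527, -0.1239, 0.0971]
tool_rot: [[-0.988, -0.152, -0.004], [-0.152, 0.988, 0.002], [0.004, 0.003, -1.0]]
ft_force: [0.1, -0.3, 0.5]
finger_gap: 0.246
```

View pics/w6.png

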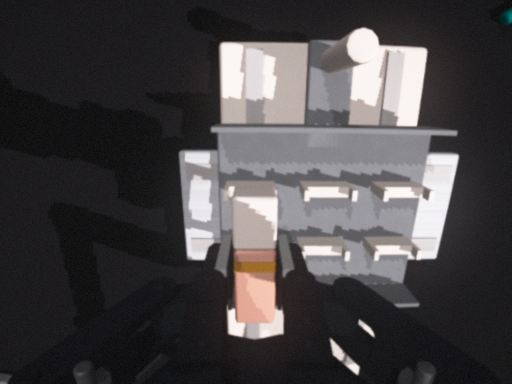

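```bash
python3 -m inch '[{"dx":0,"dy":0,"dz":0,"twist":0,"claw":-1},{"dx":0,"dy":0,"dz":-0.015,"twist":0,"claw":-1},{"dx":0,"dy":0,"dz":-0.03,"twist":0,"claw":-1},{"dx":0,"dy":0,"dz":-0.04,"twist":0,"claw":-1},{"dx":0,"dy":0,"dz":-0.04,"twist":0,"claw":-1},{"dx":0,"dy":0,"dz":-0.04,"twist":0,"claw":-1}]'
```

```text
clock: 14.7
position: [0.5542, -0.126, 0.0666]
tool_rot: [[-0.989, -0.151, 0.0], [-0.151, 0.989, -0.0], [-0.0, -0.0, -1.0]]
ft_force: [0.3, 0.3, -0.5]
finger_gap: 0.241
```

```bash
python3 -m inch '[{"dx":0,"dy":0,"dz":-0.002,"twist":0,"claw":-1},{"dx":0,"dy":0,"dz":-0.002,"twist":0,"claw":-0.2},{"dx":0,"dy":0,"dz":-0.002,"twist":0,"claw":-0.2},{"dx":0,"dy":0,"dz":-0.002,"twist":0,"claw":-0.2},{"dx":0,"dy":0,"dz":0.03,"twist":0,"claw":-0.2},{"dx":0,"dy":0,"dz":0.09,"twist":0,"claw":-0.2},{"dx":0,"dy":0,"dz":0.16,"twist":0,"claw":-0.2},{"dx":0,"dy":0.06,"dz":0.22,"twist":0,"claw":-1},{"dx":0,"dy":0.12,"dz":0.22,"twist":0,"claw":-1},{"dx":0,"dy":0.12,"dz":0.22,"twist":0,"claw":-1}]'
python3 look.py w7
```

```text
clock: 15.95
position: [0.5538, -0.0271, 0.2435]
tool_rot: [[-0.988, -0.155, 0.002], [-0.155, 0.988, 0.0], [-0.002, -0.0, -1.0]]
ft_force: [0.0, -0.4, -0.9]
finger_gap: -0.001
```

View pics/w7.png

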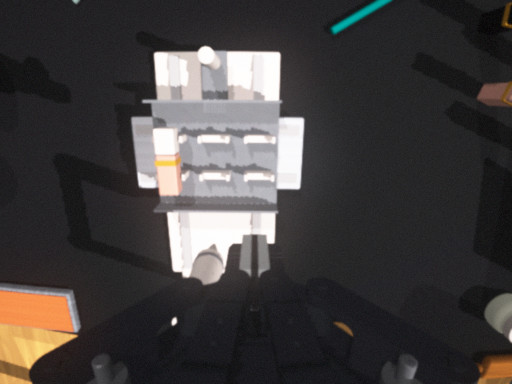

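Short tube is seated in the right cradle with its band centred. Next, the long tube; fly over and check for changes.

```bash
python3 -m inch '[{"dx":-0.01,"dy":0.07,"dz":0.05,"twist":-0.3,"claw":-1},{"dx":-0.02,"dy":0.15,"dz":0.05,"twist":-0.7,"claw":-1},{"dx":-0.03,"dy":0.22,"dz":0.05,"twist":-1,"claw":-1},{"dx":-0.0425,"dy":0.3,"dz":0.05,"twist":-1,"claw":-1}]'
python3 -m inch '[{"dx":0,"dy":0.07,"dz":0.03,"twist":-0.36,"claw":-1},{"dx":0,"dy":0.1125,"dz":0.03,"twist":-0.386,"claw":-1},{"dx":0,"dy":0.1125,"dz":0.03,"twist":-0.386,"claw":-1},{"dx":0,"dy":0.1125,"dz":0.03,"twist":-0.386,"claw":-1}]'
python3 look.py w8
```

```text
clock: 16.5
position: [0.5223, 0.1973, 0.2821]
tool_rot: [[-0.939, 0.345, -0.0], [0.345, 0.939, -0.0], [0.0, -0.001, -1.0]]
ft_force: [0.5, -0.0, -0.7]
finger_gap: -0.001
clock: 17.0
position: [0.5226, 0.2855, 0.3059]
tool_rot: [[-0.857, 0.516, -0.001], [0.516, 0.857, -0.001], [0.001, -0.001, -1.0]]
ft_force: [-0.1, -0.3, 0.7]
finger_gap: 0.004
```

View pics/w8.png

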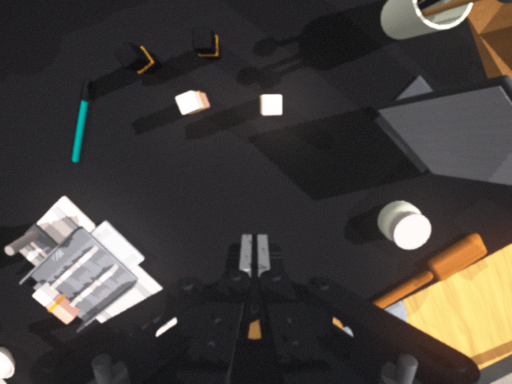

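```bash
python3 - <<'E'
from h import *
W=dict(np.load('w8.npz'));t=cv2.imread('pics/w8.png')
g=(t.min(2)>225).astype(np.uint8);g[:,:160]=0;g[130:]=0;g[:,300:]=0
n,l,st,c=cv2.connectedComponentsWithStats(g)
for i in range(1,n):
    if st[i,4]>40: print(c[i],st[i,4],cv2.minAreaRect(np.argwhere(l==i)[:,::-1].astype(np.float32))[1:],[onz(W,c[i],h)[0].round(4) for h in(.09,.108)])
E
```

```text
[188.48894349 101.60687961] 407 ((18.9409236907959, 22.097745895385742), 68.19859313964844) [array([0.4159, 0.2606, 0.09  ]), array([0.4179, 0.2641, 0.108 ])]
[271.54210526 104.16052632] 380 ((19.0, 19.0), 90.0) [array([0.4686, 0.3418, 0.09  ]), array([0.4679, 0.341 , 0.108 ])]
```

```bash
python3 -m inch '[{"dx":-0.06,"dy":0.05,"dz":0,"twist":0,"claw":-1},{"dx":-0.1218,"dy":0.1006,"dz":0,"twist":0,"claw":-1},{"dx":-0.1218,"dy":0.1006,"dz":-0.02,"twist":0,"claw":-1},{"dx":-0.1218,"dy":0.1006,"dz":-0.09,"twist":0,"claw":-1},{"dx":-0.1218,"dy":0.1006,"dz":-0.16,"twist":0,"claw":-1},{"dx":-0.1218,"dy":0.1006,"dz":-0.23,"twist":0,"claw":-1},{"dx":-0.1218,"dy":0.1006,"dz":-0.2588,"twist":0,"claw":-1},{"dx":-0.1218,"dy":0.1006,"dz":-0.2588,"twist":0,"claw":-1},{"dx":-0.11,"dy":0.0935,"dz":-0.2588,"twist":0,"claw":-1}]'
python3 -m inch '[{"dx":0.012,"dy":-0.007,"dz":0,"twist":0,"claw":-1},{"dx":0.024,"dy":-0.0145,"dz":0,"twist":0,"claw":-1},{"dx":0.036,"dy":-0.022,"dz":0,"twist":0,"claw":-1},{"dx":0.046,"dy":-0.0278,"dz":0,"twist":0,"claw":-1},{"dx":0.046,"dy":-0.0278,"dz":0,"twist":0,"claw":-1},{"dx":0.046,"dy":-0.0278,"dz":0.07,"twist":0,"claw":-0.2},{"dx":0.06,"dy":-0.0278,"dz":0.14,"twist":0,"claw":-0.2},{"dx":0.12,"dy":-0.06,"dz":0.2,"twist":0,"claw":0},{"dx":0.12,"dy":-0.06,"dz":0.2,"twist":0,"claw":0},{"dx":0.12,"dy":-0.06,"dz":0.2,"twist":0,"claw":0}]'
python3 look.py w9
```

```text
clock: 18.18
position: [0.4351, 0.3613, 0.1008]
tool_rot: [[-0.857, 0.515, 0.002], [0.515, 0.857, 0.001], [-0.001, 0.002, -1.0]]
ft_force: [-0.1, 0.3, 0.8]
finger_gap: -0.001
clock: 19.42
position: [0.5298, 0.3135, 0.2586]
tool_rot: [[-0.857, 0.516, -0.001], [0.516, 0.857, -0.0], [0.001, -0.001, -1.0]]
ft_force: [-0.2, 0.2, -1.4]
finger_gap: 0.501
```

View pics/w9.png

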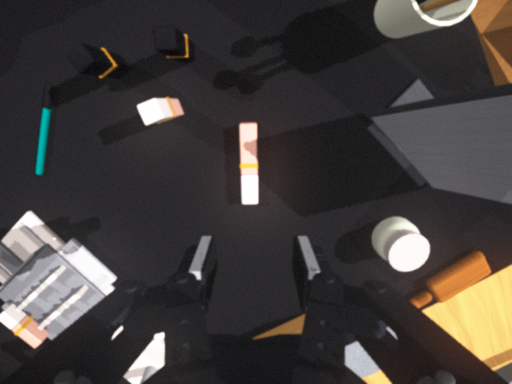

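Long tube lies at (249,164) in the view, square to the tool.

```bash
python3 - <<'E'
from h import *
n='w9';W=dict(np.load(n+'.npz'));t=cv2.imread(f'pics/{n}.png')
m=(t[:,:,2]>100).astype(np.uint8);m[:110]=0;m[215:]=0;m[:,:225]=0;m[:,275:]=0
c=max(cv2.findContours(m,0,1)[0],key=cv2.contourArea)
b=cv2.boxPoints(cv2.minAreaRect(c));P=onz(W,b,.022);print(b,P.mean(0))
for i in range(4):
    d=P[(i+1)%4]-P[i];print(np.linalg.norm(d),np.degrees(np.arctan2(d[1],d[0])))
p=bot.get_state()['position'];print(p,(P.mean(0)-p)/.8)
E
```

```text
[[238.99997 122.00001]
 [257.99997 122.00001]
 [257.99997 204.     ]
 [238.99997 204.     ]] [0.52704132 0.30662507 0.022     ]
0.02383642462300996 58.902239650221645
0.10953704539034011 -30.830743879720735
0.02600405604609699 -121.04818712266787
0.1095708870502432 148.03566726379958
[0.52915465 0.31378291 0.25800363] [-0.00264166 -0.0089473  -0.29500454]
```

```bash
python3 -m inch '[{"dx":-0.0026,"dy":-0.0085,"dz":-0.05,"twist":0,"claw":0},{"dx":-0.0026,"dy":-0.0085,"dz":-0.12,"twist":0,"claw":0},{"dx":-0.0026,"dy":-0.0085,"dz":-0.19,"twist":0,"claw":0},{"dx":-0.0026,"dy":-0.0085,"dz":-0.26,"twist":0,"claw":0},{"dx":-0.0026,"dy":-0.0085,"dz":-0.3,"twist":0,"claw":0},{"dx":-0.0026,"dy":-0.0085,"dz":-0.3,"twist":0,"claw":0},{"dx":-0.0026,"dy":-0.0085,"dz":-0.3,"twist":0,"claw":0}]'
python3 -m inch '[{"dx":0,"dy":0,"dz":0,"twist":0,"claw":-1},{"dx":0,"dy":0,"dz":0,"twist":0,"claw":-1},{"dx":0,"dy":0,"dz":0,"twist":0,"claw":-1},{"dx":0,"dy":0,"dz":0,"twist":0,"claw":-1}]' 40
python3 -m inch '[{"dx":0,"dy":0,"dz":0.08,"twist":0,"claw":-1},{"dx":0,"dy":0,"dz":0.15,"twist":0.35,"claw":-1},{"dx":0,"dy":-0.05,"dz":0.19,"twist":0.7,"claw":-1},{"dx":0,"dy":-0.12,"dz":0.19,"twist":1,"claw":-1}]'
```

```text
clock: 20.35
position: [0.5278, 0.3072, 0.0204]
tool_rot: [[-0.857, 0.515, 0.001], [0.515, 0.857, 0.0], [-0.0, 0.0, -1.0]]
ft_force: [-0.2, 0.6, 0.1]
finger_gap: 0.503
clock: 20.85
position: [0.5285, 0.3071, 0.021]
tool_rot: [[-0.857, 0.515, 0.002], [0.515, 0.857, 0.001], [-0.001, 0.002, -1.0]]
ft_force: [-1.4, 1.4, 6.7]
finger_gap: 0.247
clock: 21.35
position: [0.5288, 0.2106, 0.1747]
tool_rot: [[-0.999, 0.034, 0.007], [0.034, 0.999, 0.001], [-0.007, 0.001, -1.0]]
ft_force: [-0.2, -0.9, -0.5]
finger_gap: 0.246
```

```bash
python3 -m inch '[{"dx":0.005,"dy":-0.07,"dz":0,"twist":0.2,"claw":-1},{"dx":0.012,"dy":-0.14,"dz":0,"twist":0.386,"claw":-1},{"dx":0.012,"dy":-0.21,"dz":0,"twist":0.386,"claw":-1},{"dx":0.012,"dy":-0.27,"dz":0,"twist":0.386,"claw":-1},{"dx":0.012,"dy":-0.2925,"dz":-0.03,"twist":0.386,"claw":-1},{"dx":0.012,"dy":-0.2925,"dz":-0.075,"twist":0.386,"claw":-1},{"dx":0.012,"dy":-0.2925,"dz":-0.075,"twist":0.386,"claw":-1},{"dx":0.012,"dy":-0.2925,"dz":-0.075,"twist":0.386,"claw":-1}]'
python3 look.py w10
```

```text
clock: 22.35
position: [0.5382, -0.0231, 0.1129]
tool_rot: [[-0.988, -0.152, 0.002], [-0.152, 0.988, -0.0], [-0.002, -0.001, -1.0]]
ft_force: [0.3, 0.2, 0.2]
finger_gap: 0.247
```

View pics/w10.png

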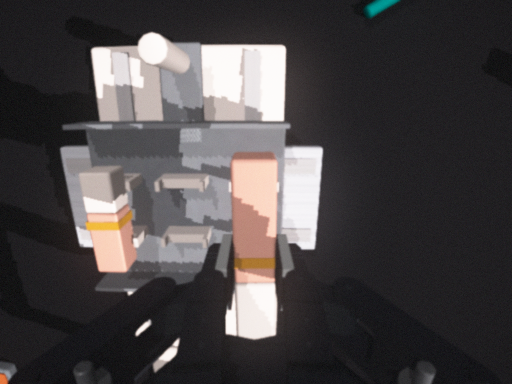

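```bash
python3 - <<'E'
from h import *
W=dict(np.load('w10.npz'));s=bot.get_state();p=np.array(s['position'])
b=onz(W,[[256,262.5],[255,153],[253,334]],p[2]+.001)
print((b-p)@np.array(s['tool_rot']),b)
E
python3 -m inch '[{"dx":0,"dy":0,"dz":-0.02,"twist":0,"claw":-1},{"dx":0,"dy":0,"dz":-0.04,"twist":0,"claw":-1},{"dx":0,"dy":0,"dz":-0.052,"twist":0,"claw":-1},{"dx":0,"dy":0,"dz":-0.052,"twist":0,"claw":-1},{"dx":0,"dy":0,"dz":-0.052,"twist":0,"claw":-1}]'
```

```text
[[ 6.50994003e-05  9.12819181e-04 -1.00114210e-03]
 [ 5.67163274e-02  3.74795686e-04 -1.13809113e-03]
 [-4.76557497e-02 -7.26194779e-04 -8.83533983e-04]] [[ 0.53817401 -0.02223     0.11406115]
 [ 0.48225974 -0.03135494  0.11406115]
 [ 0.58559143 -0.01661151  0.11406115]]
clock: 23.02
position: [0.5381, -0.0233, 0.0706]
tool_rot: [[-0.988, -0.151, 0.001], [-0.151, 0.988, -0.0], [-0.001, -0.001, -1.0]]
ft_force: [-0.3, 0.1, -0.2]
finger_gap: 0.247
```

```bash
python3 -m inch '[{"dx":0,"dy":0,"dz":-0.0045,"twist":0,"claw":-1},{"dx":0,"dy":0,"dz":-0.0045,"twist":0,"claw":-1}]'
python3 -m inch '[{"dx":0,"dy":0,"dz":0,"twist":0,"claw":-0.2},{"dx":0,"dy":0,"dz":0,"twist":0,"claw":-0.2},{"dx":0,"dy":0,"dz":0,"twist":0,"claw":-0.2},{"dx":0,"dy":0,"dz":0.03,"twist":0,"claw":-0.2},{"dx":0,"dy":0,"dz":0.09,"twist":0,"claw":-0.2},{"dx":0,"dy":0,"dz":0.16,"twist":0,"claw":-0.2},{"dx":0,"dy":0.06,"dz":0.22,"twist":0,"claw":-1},{"dx":0,"dy":0.06,"dz":0.22,"twist":0,"claw":-1},{"dx":0,"dy":0.06,"dz":0.22,"twist":0,"claw":-1}]'
python3 look.py w11
```

```text
clock: 23.28
position: [0.5379, -0.0233, 0.0665]
tool_rot: [[-0.989, -0.151, 0.001], [-0.151, 0.989, -0.0], [-0.001, -0.0, -1.0]]
ft_force: [0.9, 0.0, 0.9]
finger_gap: 0.243
clock: 24.4
position: [0.5374, 0.0248, 0.2417]
tool_rot: [[-0.988, -0.152, -0.001], [-0.152, 0.988, -0.0], [0.001, -0.0, -1.0]]
ft_force: [0.4, -0.5, -1.2]
finger_gap: -0.001
```

View pics/w11.png

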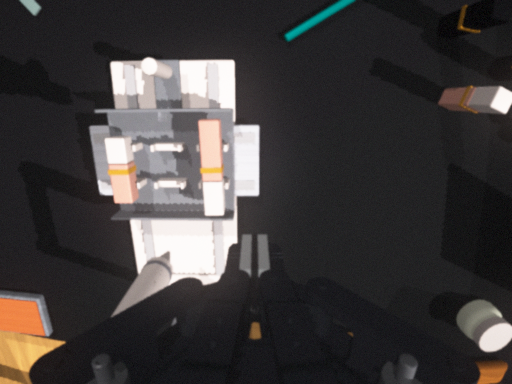

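```bash
python3 -m inch '[{"dx":-0.02,"dy":0.05,"dz":0.03,"twist":0.36,"claw":-1},{"dx":-0.04,"dy":0.1,"dz":0.03,"twist":0.72,"claw":-1},{"dx":-0.06,"dy":0.15,"dz":0.03,"twist":1,"claw":-1}]'
python3 -m inch '[{"dx":-0.02,"dy":0.05,"dz":0,"twist":0.36,"claw":-1},{"dx":-0.04,"dy":0.1,"dz":0,"twist":0.72,"claw":-1},{"dx":-0.06,"dy":0.15,"dz":0,"twist":1,"claw":-1}]'
python3 -m inch '[{"dx":-0.0175,"dy":0.0535,"dz":0,"twist":0.346,"claw":-1},{"dx":-0.0175,"dy":0.0535,"dz":0,"twist":0.346,"claw":-1},{"dx":-0.0175,"dy":0.0535,"dz":0,"twist":0.346,"claw":-1}]'
python3 look.py w12
```

```text
clock: 24.82
position: [0.4891, 0.1449, 0.2648]
tool_rot: [[-0.793, -0.609, -0.003], [-0.609, 0.793, -0.0], [0.002, 0.001, -1.0]]
ft_force: [0.5, 0.3, -0.7]
finger_gap: -0.001
clock: 25.2
position: [0.4412, 0.2651, 0.2647]
tool_rot: [[-0.404, -0.915, -0.003], [-0.915, 0.404, -0.001], [0.002, 0.002, -1.0]]
ft_force: [0.5, -0.3, -0.7]
finger_gap: -0.006
clock: 25.58
position: [0.428, 0.3067, 0.2651]
tool_rot: [[-0.245, -0.969, -0.002], [-0.969, 0.245, -0.001], [0.002, 0.002, -1.0]]
ft_force: [-0.1, 0.3, -0.2]
finger_gap: 0.002
```

View pics/w12.png

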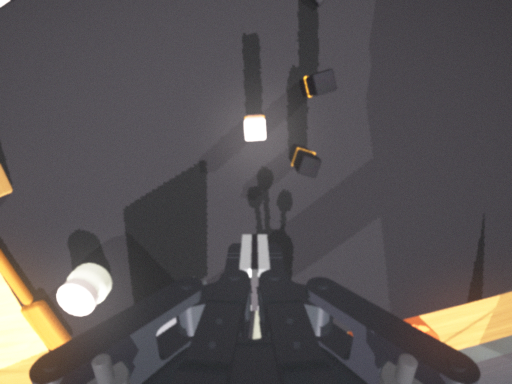

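```bash
python3 - <<'E'
from h import *
W=dict(np.load('w12.npz'));s=bot.get_state();p=np.array(s['position'])
b=onz(W,[[255,128]],.09)[0];print(b,(b-p)@np.array(s['tool_rot']))
b=onz(W,[[320,82],[308,164],[297,150]],.09);print(b)
E
```

```text
[0.41448337 0.25656788 0.09      ] [0.05148968 0.00073326 0.17548534]
[[0.33951544 0.22793392 0.09      ]
 [0.36785597 0.3080949  0.09      ]
 [0.37642368 0.2901242  0.09      ]]
```

```bash
python3 -m inch '[{"dx":0,"dy":0,"dz":-0.07,"twist":0,"claw":-1},{"dx":0,"dy":0,"dz":-0.14,"twist":0,"claw":-1},{"dx":0,"dy":0,"dz":-0.2,"twist":0,"claw":-1},{"dx":0,"dy":0,"dz":-0.226,"twist":0,"claw":-1},{"dx":0,"dy":0,"dz":-0.226,"twist":0,"claw":-1},{"dx":-0.004,"dy":-0.016,"dz":-0.226,"twist":0,"claw":-1},{"dx":-0.008,"dy":-0.032,"dz":-0.226,"twist":0,"claw":-1}]'
python3 -m inch '[{"dx":-0.003,"dy":-0.012,"dz":0,"twist":0,"claw":-1},{"dx":-0.006,"dy":-0.024,"dz":0,"twist":0,"claw":-1},{"dx":-0.0085,"dy":-0.0335,"dz":0,"twist":0,"claw":-1},{"dx":-0.0085,"dy":-0.0335,"dz":0,"twist":0,"claw":-1},{"dx":-0.0085,"dy":-0.0335,"dz":0.07,"twist":0,"claw":-0.2},{"dx":-0.015,"dy":-0.05,"dz":0.14,"twist":0,"claw":-0.2},{"dx":-0.02,"dy":-0.08,"dz":0.2,"twist":0,"claw":0},{"dx":-0.02,"dy":-0.08,"dz":0.2,"twist":0,"claw":0},{"dx":-0.02,"dy":-0.08,"dz":0.2,"twist":0,"claw":0}]'
python3 look.py w13
```

```text
clock: 26.5
position: [0.4214, 0.2809, 0.0865]
tool_rot: [[-0.244, -0.97, 0.002], [-0.97, 0.244, 0.001], [-0.001, -0.002, -1.0]]
ft_force: [0.2, 1.0, -0.6]
finger_gap: -0.001
clock: 27.62
position: [0.405, 0.2181, 0.2448]
tool_rot: [[-0.244, -0.97, -0.001], [-0.97, 0.244, -0.0], [0.0, 0.001, -1.0]]
ft_force: [-0.2, 0.2, 0.2]
finger_gap: 0.498
```

View pics/w13.png

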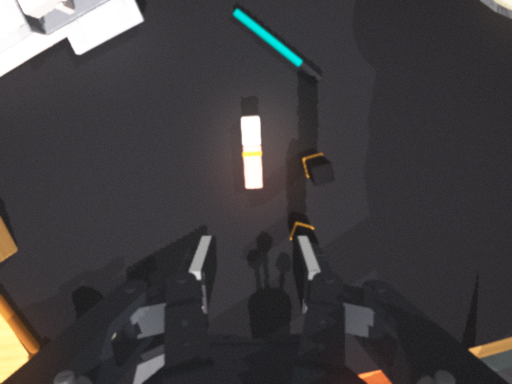

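```bash
python3 - <<'E'
from h import *
n='w13';W=dict(np.load(n+'.npz'));t=cv2.imread(f'pics/{n}.png')
m=(t[:,:,2]>140).astype(np.uint8);m[:105]=0;m[200:]=0;m[:,:225]=0;m[:,285:]=0
c=max(cv2.findContours(m,0,1)[0],key=cv2.contourArea)
b=cv2.boxPoints(cv2.minAreaRect(c));P=onz(W,b,.022);print(b,P.mean(0))
for i in range(4):
    d=P[(i+1)%4]-P[i];print(np.linalg.norm(d),np.degrees(np.arctan2(d[1],d[0])))
p=bot.get_state()['position'];print(p,(P.mean(0)-p)/.8)
E
```

```text
[[239.31503 115.88292]
 [259.64975 114.571  ]
 [264.37308 187.7824 ]
 [244.03836 189.09431]] [0.40389962 0.20141074 0.022     ]
0.02443571604241959 169.4415092433888
0.09204083941583305 80.00157844371047
0.02635672862551377 -10.267273893460064
0.09217605930925492 -101.19313694943455
[0.40488901 0.21817416 0.24428695] [-0.00123674 -0.02095427 -0.27785869]
```

```bash
python3 -m inch '[{"dx":-0.0012,"dy":-0.0208,"dz":-0.05,"twist":0.12,"claw":0},{"dx":-0.0012,"dy":-0.0208,"dz":-0.12,"twist":0.12,"claw":0},{"dx":-0.0012,"dy":-0.0208,"dz":-0.19,"twist":0.12,"claw":0},{"dx":-0.0012,"dy":-0.0208,"dz":-0.25,"twist":0.12,"claw":0},{"dx":-0.0012,"dy":-0.0208,"dz":-0.283,"twist":0.12,"claw":0},{"dx":-0.0012,"dy":-0.0208,"dz":-0.283,"twist":0.12,"claw":0},{"dx":-0.0012,"dy":-0.0208,"dz":-0.283,"twist":0.12,"claw":0}]'
python3 -m inch '[{"dx":0,"dy":0,"dz":0,"twist":0,"claw":-1},{"dx":0,"dy":0,"dz":0,"twist":0,"claw":-1},{"dx":0,"dy":0,"dz":0,"twist":0,"claw":-1},{"dx":0,"dy":0,"dz":0,"twist":0,"claw":-1}]' 40
python3 -m inch '[{"dx":0,"dy":0,"dz":0.08,"twist":0,"claw":-1},{"dx":0.02,"dy":0,"dz":0.15,"twist":-0.35,"claw":-1},{"dx":0.05,"dy":-0.02,"dz":0.19,"twist":-0.7,"claw":-1},{"dx":0.08,"dy":-0.05,"dz":0.19,"twist":-1,"claw":-1}]'
python3 -m inch '[{"dx":0.02,"dy":-0.02,"dz":0,"twist":-0.36,"claw":-1},{"dx":0.04,"dy":-0.04,"dz":0,"twist":-0.72,"claw":-1},{"dx":0.06,"dy":-0.06,"dz":0,"twist":-1,"claw":-1}]'
```

```text
clock: 28.55
position: [0.4045, 0.2016, 0.0194]
tool_rot: [[-0.185, -0.983, 0.0], [-0.983, 0.185, 0.0], [-0.0, -0.0, -1.0]]
ft_force: [0.9, 0.1, 1.5]
finger_gap: 0.5
clock: 29.05
position: [0.4048, 0.2015, 0.0201]
tool_rot: [[-0.185, -0.983, 0.002], [-0.983, 0.185, 0.001], [-0.001, -0.002, -1.0]]
ft_force: [-1.0, -0.6, 6.6]
finger_gap: 0.247
clock: 29.55
position: [0.4698, 0.1613, 0.1744]
tool_rot: [[-0.637, -0.771, 0.007], [-0.771, 0.637, 0.001], [-0.005, -0.005, -1.0]]
ft_force: [1.4, 0.9, -1.2]
finger_gap: 0.247
clock: 29.92
position: [0.5166, 0.1127, 0.1716]
tool_rot: [[-0.929, -0.37, 0.001], [-0.37, 0.929, 0.0], [-0.001, -0.0, -1.0]]
ft_force: [0.2, -0.5, -0.7]
finger_gap: 0.247
```

```bash
python3 -m inch '[{"dx":0.01,"dy":-0.07,"dz":0,"twist":-0.2,"claw":-1},{"dx":0.02,"dy":-0.14,"dz":0,"twist":-0.462,"claw":-1},{"dx":0.0368,"dy":-0.2,"dz":0,"twist":-0.462,"claw":-1},{"dx":0.0368,"dy":-0.235,"dz":0,"twist":-0.462,"claw":-1},{"dx":0.0368,"dy":-0.235,"dz":-0.03,"twist":-0.462,"claw":-1},{"dx":0.0368,"dy":-0.235,"dz":-0.075,"twist":-0.462,"claw":-1},{"dx":0.0368,"dy":-0.235,"dz":-0.075,"twist":-0.462,"claw":-1},{"dx":0.0368,"dy":-0.235,"dz":-0.075,"twist":-0.462,"claw":-1}]'
python3 look.py w14
```

```text
clock: 30.92
position: [0.5463, -0.0748, 0.1125]
tool_rot: [[-0.988, -0.153, 0.002], [-0.153, 0.988, -0.001], [-0.002, -0.001, -1.0]]
ft_force: [0.4, -0.1, 0.1]
finger_gap: 0.244
```

View pics/w14.png

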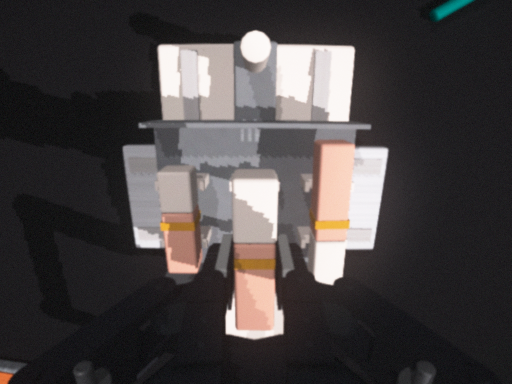

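```bash
python3 -m inch '[{"dx":0,"dy":0,"dz":-0.02,"twist":0,"claw":-1},{"dx":0,"dy":0,"dz":-0.04,"twist":0,"claw":-1},{"dx":0,"dy":0,"dz":-0.052,"twist":0,"claw":-1},{"dx":0,"dy":0,"dz":-0.057,"twist":0,"claw":-1},{"dx":0,"dy":0,"dz":-0.057,"twist":0,"claw":-1},{"dx":0,"dy":0,"dz":-0.057,"twist":0,"claw":-1}]'
python3 -m inch '[{"dx":0,"dy":0,"dz":0,"twist":0,"claw":-0.2},{"dx":0,"dy":0,"dz":0,"twist":0,"claw":-0.2},{"dx":0,"dy":0,"dz":0,"twist":0,"claw":-0.2},{"dx":0,"dy":0,"dz":0.03,"twist":0,"claw":-0.2},{"dx":0,"dy":0,"dz":0.09,"twist":0,"claw":-0.2},{"dx":0,"dy":0,"dz":0.15,"twist":0,"claw":-0.2},{"dx":-0.06,"dy":-0.01,"dz":0.19,"twist":0,"claw":-0.2},{"dx":-0.06,"dy":-0.01,"dz":0.19,"twist":0,"claw":-0.2},{"dx":-0.06,"dy":-0.01,"dz":0.19,"twist":0,"claw":-0.2}]'
python3 - <<'E'
from h import *
for n in ['scene','top']: cv2.imwrite(f'pics/{n}1.png',bot.snapshot(n)[:,:,::-1])
E
python3 look.py w15
```

```text
clock: 31.72
position: [0.546, -0.0748, 0.066]
tool_rot: [[-0.988, -0.153, 0.001], [-0.153, 0.988, -0.0], [-0.001, -0.0, -1.0]]
ft_force: [-0.9, -0.3, -0.3]
finger_gap: 0.243
clock: 32.85
position: [0.4979, -0.0827, 0.2172]
tool_rot: [[-0.988, -0.153, -0.0], [-0.153, 0.988, 0.0], [0.0, 0.0, -1.0]]
ft_force: [0.4, -0.2, -0.6]
finger_gap: 0.403
```

View pics/w15.png

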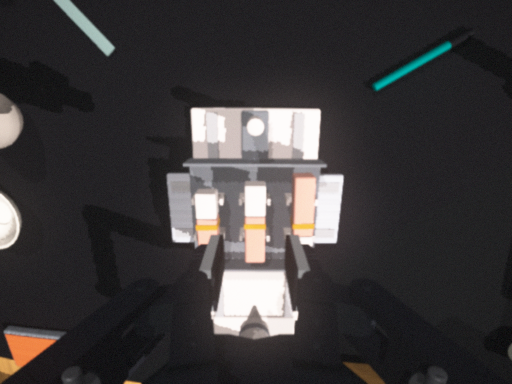

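View pics/scene1.png

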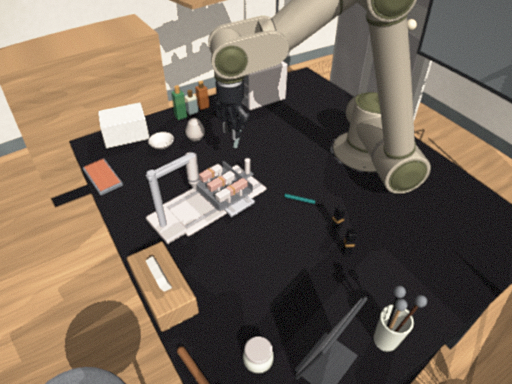

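All three tubes lie in cradles with bands at pixels (207,227), (255,226), (305,227) in the wrist view. Measuring them against the knob.

```bash
python3 - <<'E'
from h import *
np.set_printoptions(precision=4,suppress=True)
W=dict(np.load('w15.npz'));t=cv2.imread('pics/w15.png')
c,s=np.cos(np.radians(8.6)),np.sin(np.radians(8.6));R=np.array([[c,-s],[s,c]]);O=np.array([.5461,-.0744])
h=cv2.cvtColor(t,cv2.COLOR_BGR2HSV);m=cv2.inRange(h,(14,150,120),(30,255,255));m[:210]=0;m[245:]=0;m[:,:190]=0;m[:,325:]=0
n,l,st,ce=cv2.connectedComponentsWithStats(m)
for i in range(1,n):
    if st[i,4]>15: P=onz(W,ce[i],.068);print('band',ce[i],st[i],(P[:,:2]-O)@R)
for nm,px,z in [('knob',(255.5,127),.086),('mid ends',(255,182),.068),('',(255,262.5),.068),('long',(304,174),.068),('fl',(186,162),.056),('fr',(326,162),.056),('base',(191.5,108),.01),('base',(320.5,108),.01)]:
    print(nm,(onz(W,[px],z)[:,:2]-O)@R)
m=(t.min(2)>230).astype(np.uint8);m[:117]=0;m[138:]=0;m[:,:246]=0;m[:,266:]=0
print(cv2.moments(m,True)['m10']/m.sum(),cv2.moments(m,True)['m01']/m.sum())
E
python3 - <<'E'
import cv2
t=cv2.imread('pics/w15.png')
cv2.imwrite('pics/z8.png',cv2.resize(t[100:270,160:350],None,fx=4,fy=4,interpolation=cv2.INTER_CUBIC)[:600])
E
```

```text
band [206.3778 227.1667] [196 222  23   8  90] [[ 0.0013 -0.0517]]
band [254.5116 226.4302] [244 224  22   5  86] [[ 0.0002 -0.0002]]
band [301.6098 226.2073] [292 224  22   5  82] [[-0.0001  0.0501]]
knob [[-0.1053  0.0002]]
mid ends [[-0.049   0.0001]]
 [[0.0445 0.0005]]
long [[-0.0576  0.0493]]
fl [[-0.067  -0.0715]]
fr [[-0.0675  0.0738]]
base [[-0.12   -0.0723]]
base [[-0.1205  0.0747]]
255.33490566037736 126.62264150943396
```

View pics/z8.png

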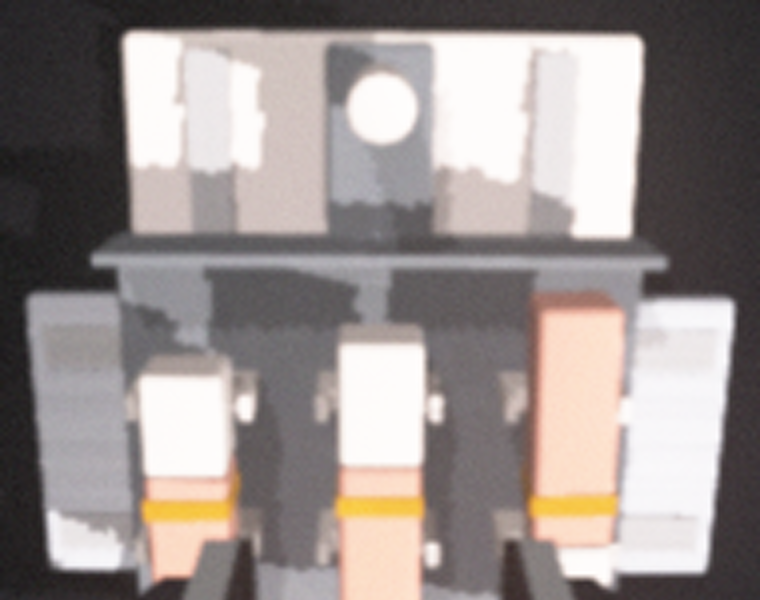

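```bash
python3 -m inch '[{"dx":-0.0696,"dy":-0.0095,"dz":0,"twist":0,"claw":0},{"dx":-0.0696,"dy":-0.0095,"dz":0,"twist":0,"claw":0},{"dx":-0.0696,"dy":-0.0095,"dz":-0.05,"twist":0,"claw":0},{"dx":-0.0696,"dy":-0.0095,"dz":-0.11,"twist":0,"claw":0},{"dx":-0.0696,"dy":-0.0095,"dz":-0.16,"twist":0,"claw":0},{"dx":-0.0696,"dy":-0.0095,"dz":-0.1875,"twist":0,"claw":0},{"dx":-0.0696,"dy":-0.0095,"dz":-0.1875,"twist":0,"claw":0}]'
python3 -m inch '[{"dx":0,"dy":0,"dz":0,"twist":0,"claw":-1},{"dx":0,"dy":0,"dz":0,"twist":0,"claw":-1},{"dx":0,"dy":0,"dz":0,"twist":0,"claw":-1},{"dx":0,"dy":0,"dz":0,"twist":0,"claw":-1}]' 50
python3 look.py w16
```

```text
clock: 33.88
position: [0.4422, -0.0901, 0.066]
tool_rot: [[-0.988, -0.153, -0.003], [-0.153, 0.988, 0.002], [0.003, 0.002, -1.0]]
ft_force: [0.1, -0.2, -0.2]
finger_gap: 0.498
clock: 34.38
position: [0.4428, -0.0905, 0.0683]
tool_rot: [[-0.988, -0.153, 0.003], [-0.153, 0.988, -0.001], [-0.002, -0.001, -1.0]]
ft_force: [1.6, 1.1, 5.8]
finger_gap: 0.172
```

View pics/w16.png

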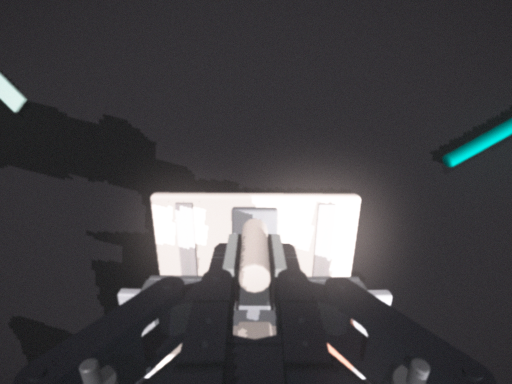

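```bash
python3 -m inch '[{"dx":0.006,"dy":0.005,"dz":0,"twist":0,"claw":-1},{"dx":0.018,"dy":0.014,"dz":0,"twist":0,"claw":-1},{"dx":0.034,"dy":0.026,"dz":0,"twist":0,"claw":-1},{"dx":0.05,"dy":0.038,"dz":0,"twist":0,"claw":-1},{"dx":0.066,"dy":0.05,"dz":0,"twist":0,"claw":-1},{"dx":0.082,"dy":0.062,"dz":0,"twist":0,"claw":-1},{"dx":0.096,"dy":0.073,"dz":0,"twist":0,"claw":-1},{"dx":0.104,"dy":0.079,"dz":0,"twist":0,"claw":-1},{"dx":0.1066,"dy":0.0812,"dz":0,"twist":0,"claw":-1},{"dx":0.1066,"dy":0.0812,"dz":0,"twist":0,"claw":-1}]'
python3 - <<'E'
from h import *
for n in ['scene','top']: cv2.imwrite(f'pics/{n}2.png',bot.snapshot(n)[:,:,::-1])
t=cv2.imread('pics/scene2.png');cv2.imwrite('pics/s2z.png',cv2.resize(t[145:245,140:270],None,fx=6,fy=6,interpolation=cv2.INTER_CUBIC))
t=cv2.imread('pics/top2.png');cv2.imwrite('pics/t2z.png',cv2.resize(t[70:230,230:360],None,fx=3.7,fy=3.7,interpolation=cv2.INTER_CUBIC))
E
```

```text
clock: 35.67
position: [0.5279, -0.0257, 0.0683]
tool_rot: [[-0.988, -0.153, 0.002], [-0.153, 0.988, -0.001], [-0.002, -0.001, -1.0]]
ft_force: [-0.0, -0.6, 6.0]
finger_gap: 0.17
```

View pics/s2z.png

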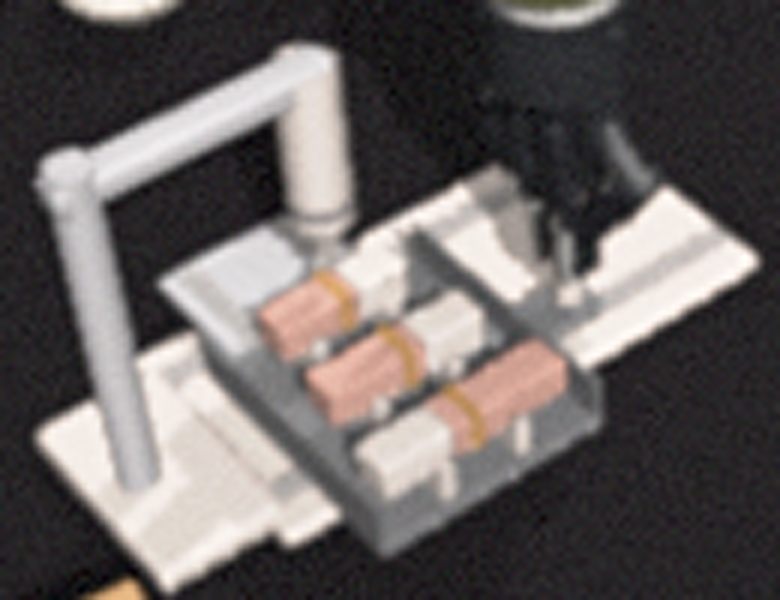

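View pics/t2z.png

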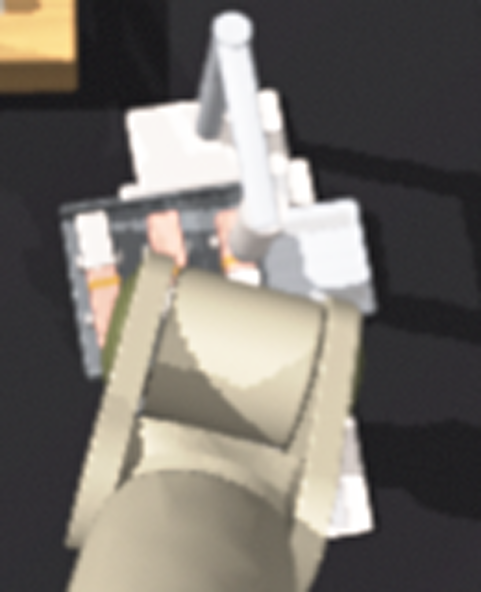

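```bash
cat > chk.py <<'E'
from h import *
import sys
np.set_printoptions(precision=4,suppress=True)
S=bot.camera_info('scene')
c,s=np.cos(np.radians(8.6)),np.sin(np.radians(8.6));R=np.array([[c,-s],[s,c]]);O=np.array([.5461,-.0744])
f=lambda p:[140+(p[0]+.5)/6-.5,145+(p[1]+.5)/6-.5]
g=lambda q:((q-[140,145]+.5)*6-.5)
P=lambda x,y,z:np.r_[O+R@[x,y],z]
for z in (.08,.068): print('pointer px at',z,g(proj(S,P(.095,-.0006,z))))
print('head bottom ctr',g(proj(S,P(.095,-.0006,.114))), g(proj(S,P(.095,-.0006,.21))))
for x in sys.argv[1:]:
    p=tuple(map(float,x.split(',')));print(p,(onz(S,[f(p)],.068)[:,:2]-O)@R)
E
python3 chk.py 320,278 350,300 337,285
```

```text
pointer px at 0.08 [[330.9422 265.0809]]
pointer px at 0.068 [[333.3869 282.8682]]
head bottom ctr [[323.854  213.2684]] [[302.4835  54.8285]]
(320.0, 278.0) [[ 0.098  -0.0078]]
(350.0, 300.0) [[0.0957 0.0146]]
(337.0, 285.0) [[0.0945 0.0018]]
```

```bash
python3 - <<'E'
import cv2
t=cv2.imread('pics/scene2.png');cv2.imwrite('pics/s2zz.png',cv2.resize(t[175:205,175:220],None,fx=16,fy=16,interpolation=cv2.INTER_CUBIC))
E
```

```text
(no output)
```

View pics/s2zz.png

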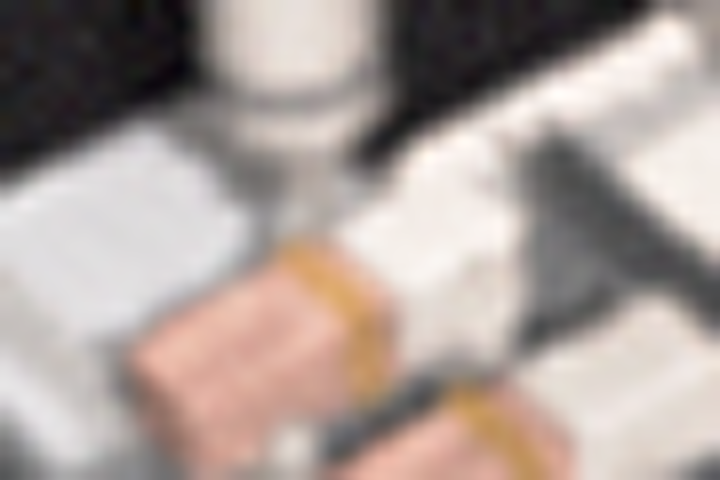

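```bash
python3 chk.py 334.2,286.5 332,285 | tail -2; python3 - <<'E'
from h import *
T=bot.camera_info('top')
c,s=np.cos(np.radians(8.6)),np.sin(np.radians(8.6));R=np.array([[c,-s],[s,c]]);O=np.array([.5461,-.0744])
# top: mid & long bands in t2z (165,~?), long (102,285), short (237,260)
for p in [(104,284),(238,262)]:
    px=[230+(p[0]+.5)/3.7-.5,70+(p[1]+.5)/3.7-.5];print((onz(T,[px],.068)[:,:2]-O)@R)
E
```

```text
(334.2, 286.5) [[0.0962 0.0018]]
(332.0, 285.0) [[0.0964 0.0002]]
[[0.09185657 0.1027833 ]]
[[0.09225682 0.00113742]]
```

The short band measures about (94–96, +1) mm against the pointer at (95, −0.6) mm; hold there.

```bash
H='x'; python3 -m inch '[{"dx":0,"dy":0,"dz":0,"twist":0,"claw":-1},{"dx":0,"dy":0,"dz":0,"twist":0,"claw":-1},{"dx":0,"dy":0,"dz":0,"twist":0,"claw":-1},{"dx":0,"dy":0,"dz":0,"twist":0,"claw":-1},{"dx":0,"dy":0,"dz":0,"twist":0,"claw":-1},{"dx":0,"dy":0,"dz":0,"twist":0,"claw":-1},{"dx":0,"dy":0,"dz":0,"twist":0,"claw":-1},{"dx":0,"dy":0,"dz":0,"twist":0,"claw":-1},{"dx":0,"dy":0,"dz":0,"twist":0,"claw":-1},{"dx":0,"dy":0,"dz":0,"twist":0,"claw":-1}]'
python3 -m inch '[{"dx":0,"dy":0,"dz":0,"twist":0,"claw":-1},{"dx":0,"dy":0,"dz":0,"twist":0,"claw":-1},{"dx":0,"dy":0,"dz":0,"twist":0,"claw":-1},{"dx":0,"dy":0,"dz":0,"twist":0,"claw":-1},{"dx":0,"dy":0,"dz":0,"twist":0,"claw":-1},{"dx":0,"dy":0,"dz":0,"twist":0,"claw":-1},{"dx":0,"dy":0,"dz":0,"twist":0,"claw":-1},{"dx":0,"dy":0,"dz":0,"twist":0,"claw":-1},{"dx":0,"dy":0,"dz":0,"twist":0,"claw":-1},{"dx":0,"dy":0,"dz":0,"twist":0,"claw":-1}]'
```

```text
clock: 37.02
position: [0.5279, -0.0257, 0.0683]
tool_rot: [[-0.988, -0.153, 0.002], [-0.153, 0.988, -0.001], [-0.002, -0.001, -1.0]]
ft_force: [1.1, -0.2, 5.8]
finger_gap: 0.166
clock: 38.28
position: [0.5279, -0.0257, 0.0683]
tool_rot: [[-0.988, -0.153, 0.002], [-0.153, 0.988, -0.001], [-0.002, -0.001, -1.0]]
ft_force: [0.0, -1.1, 6.3]
finger_gap: 0.171
```

```bash
python3 -m inch '[{"dx":0.001,"dy":-0.004,"dz":0,"twist":0,"claw":-1},{"dx":0.003,"dy":-0.016,"dz":0,"twist":0,"claw":-1},{"dx":0.005,"dy":-0.03,"dz":0,"twist":0,"claw":-1},{"dx":0.008,"dy":-0.044,"dz":0,"twist":0,"claw":-1},{"dx":0.01,"dy":-0.057,"dz":0,"twist":0,"claw":-1},{"dx":0.0109,"dy":-0.064,"dz":0,"twist":0,"claw":-1},{"dx":0.0109,"dy":-0.064,"dz":0,"twist":0,"claw":-1},{"dx":0.0109,"dy":-0.064,"dz":0,"twist":0,"claw":-1}]'
python3 - <<'E'
from h import *
cv2.imwrite('pics/scene3.png',bot.snapshot('scene')[:,:,::-1])
t=cv2.imread('pics/scene3.png');cv2.imwrite('pics/s3zz.png',cv2.resize(t[170:210,170:220],None,fx=14,fy=14,interpolation=cv2.INTER_CUBIC))
E
```

```text
clock: 39.28
position: [0.536, -0.0771, 0.0683]
tool_rot: [[-0.988, -0.153, 0.001], [-0.153, 0.988, -0.001], [-0.0, -0.001, -1.0]]
ft_force: [-2.8, -2.5, 7.5]
finger_gap: 0.167
```

View pics/s3zz.png

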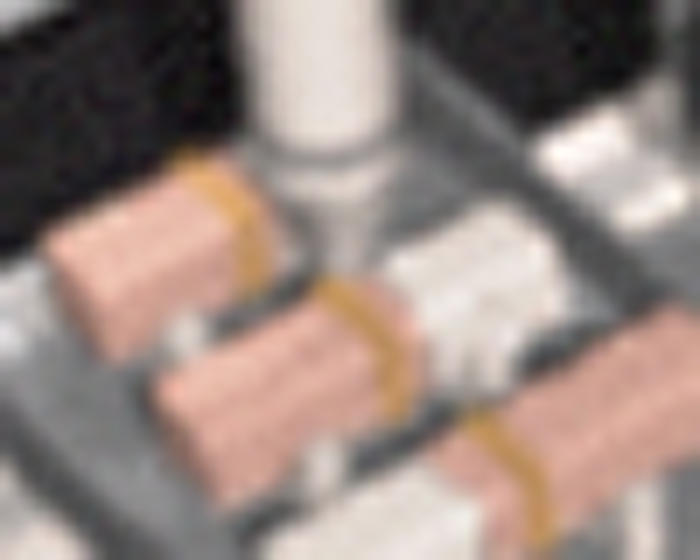

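```bash
python3 - <<'E'
from h import *
np.set_printoptions(precision=4,suppress=True)
S=bot.camera_info('scene')
c,s=np.cos(np.radians(8.6)),np.sin(np.radians(8.6));R=np.array([[c,-s],[s,c]]);O=np.array([.5461,-.0744])
f=lambda p:[170+(p[0]+.5)/14-.5,170+(p[1]+.5)/14-.5]
for p in [(333,283),(398,350),(363,314),(483,415),(543,478)]: print(p,(onz(S,[f(p)],.068)[:,:2]-O)@R)
print((proj(S,np.r_[O+R@[.095,-.0006],.08])-170+.5)*14-.5)
E
```

```text
(333, 283) [[ 0.0943 -0.0111]]
(398, 350) [[0.0955 0.0146]]
(363, 314) [[0.0949 0.0008]]
(483, 415) [[0.0932 0.0418]]
(543, 478) [[0.0945 0.0645]]
[[352.8651 269.1889]]
```

Middle band at (95, +1) mm, matching the pointer. Hold.

```bash
python3 -m inch '[{"dx":0,"dy":0,"dz":0,"twist":0,"claw":-1},{"dx":0,"dy":0,"dz":0,"twist":0,"claw":-1},{"dx":0,"dy":0,"dz":0,"twist":0,"claw":-1},{"dx":0,"dy":0,"dz":0,"twist":0,"claw":-1},{"dx":0,"dy":0,"dz":0,"twist":0,"claw":-1},{"dx":0,"dy":0,"dz":0,"twist":0,"claw":-1},{"dx":0,"dy":0,"dz":0,"twist":0,"claw":-1},{"dx":0,"dy":0,"dz":0,"twist":0,"claw":-1},{"dx":0,"dy":0,"dz":0,"twist":0,"claw":-1},{"dx":0,"dy":0,"dz":0,"twist":0,"claw":-1}]'
python3 -m inch '[{"dx":0,"dy":0,"dz":0,"twist":0,"claw":-1},{"dx":0,"dy":0,"dz":0,"twist":0,"claw":-1},{"dx":0,"dy":0,"dz":0,"twist":0,"claw":-1},{"dx":0,"dy":0,"dz":0,"twist":0,"claw":-1},{"dx":0,"dy":0,"dz":0,"twist":0,"claw":-1},{"dx":0,"dy":0,"dz":0,"twist":0,"claw":-1},{"dx":0,"dy":0,"dz":0,"twist":0,"claw":-1},{"dx":0,"dy":0,"dz":0,"twist":0,"claw":-1},{"dx":0,"dy":0,"dz":0,"twist":0,"claw":-1},{"dx":0,"dy":0,"dz":0,"twist":0,"claw":-1}]'
python3 -m inch '[{"dx":0.001,"dy":-0.004,"dz":0,"twist":0,"claw":-1},{"dx":0.003,"dy":-0.016,"dz":0,"twist":0,"claw":-1},{"dx":0.005,"dy":-0.03,"dz":0,"twist":0,"claw":-1},{"dx":0.008,"dy":-0.044,"dz":0,"twist":0,"claw":-1},{"dx":0.01,"dy":-0.057,"dz":0,"twist":0,"claw":-1},{"dx":0.0105,"dy":-0.064,"dz":0,"twist":0,"claw":-1},{"dx":0.0105,"dy":-0.064,"dz":0,"twist":0,"claw":-1},{"dx":0.0105,"dy":-0.064,"dz":0,"twist":0,"claw":-1}]'
python3 - <<'E'
from h import *
cv2.imwrite('pics/scene4.png',bot.snapshot('scene')[:,:,::-1])
t=cv2.imread('pics/scene4.png');cv2.imwrite('pics/s4zz.png',cv2.resize(t[170:210,170:220],None,fx=14,fy=14,interpolation=cv2.INTER_CUBIC))
E
```

```text
clock: 40.58
position: [0.536, -0.0772, 0.0683]
tool_rot: [[-0.988, -0.153, 0.001], [-0.153, 0.988, -0.001], [-0.0, -0.001, -1.0]]
ft_force: [-3.3, -1.8, 7.0]
finger_gap: 0.168
clock: 41.82
position: [0.536, -0.0771, 0.0683]
tool_rot: [[-0.988, -0.153, 0.0], [-0.153, 0.988, -0.001], [-0.0, -0.001, -1.0]]
ft_force: [-2.5, -2.0, 6.6]
finger_gap: 0.17
clock: 42.82
position: [0.5447, -0.1284, 0.0684]
tool_rot: [[-0.988, -0.153, 0.001], [-0.153, 0.988, -0.001], [-0.001, -0.002, -1.0]]
ft_force: [-1.3, -2.2, 6.0]
finger_gap: 0.172
```

View pics/s4zz.png

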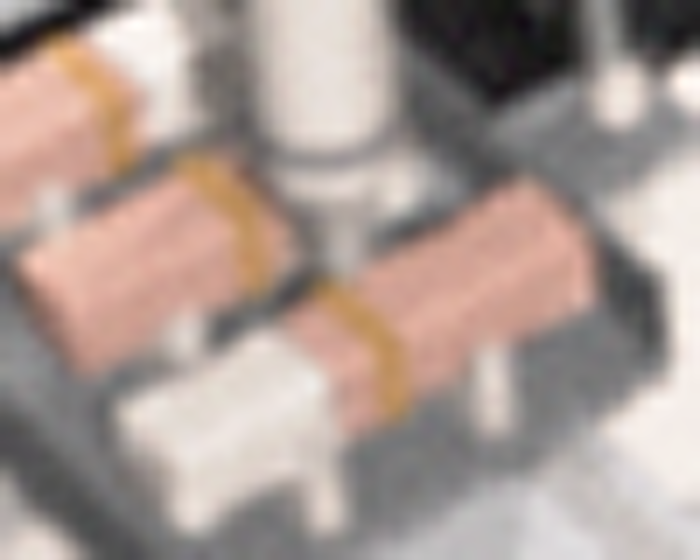

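Long band (mid about (362,318)) sits where the middle band did. Hold, then pull back.

```bash
python3 -m inch '[{"dx":0,"dy":0,"dz":0,"twist":0,"claw":-1},{"dx":0,"dy":0,"dz":0,"twist":0,"claw":-1},{"dx":0,"dy":0,"dz":0,"twist":0,"claw":-1},{"dx":0,"dy":0,"dz":0,"twist":0,"claw":-1},{"dx":0,"dy":0,"dz":0,"twist":0,"claw":-1},{"dx":0,"dy":0,"dz":0,"twist":0,"claw":-1},{"dx":0,"dy":0,"dz":0,"twist":0,"claw":-1},{"dx":0,"dy":0,"dz":0,"twist":0,"claw":-1},{"dx":0,"dy":0,"dz":0,"twist":0,"claw":-1},{"dx":0,"dy":0,"dz":0,"twist":0,"claw":-1}]'
python3 -m inch '[{"dx":0,"dy":0,"dz":0,"twist":0,"claw":-1},{"dx":0,"dy":0,"dz":0,"twist":0,"claw":-1},{"dx":0,"dy":0,"dz":0,"twist":0,"claw":-1},{"dx":0,"dy":0,"dz":0,"twist":0,"claw":-1},{"dx":0,"dy":0,"dz":0,"twist":0,"claw":-1},{"dx":0,"dy":0,"dz":0,"twist":0,"claw":-1},{"dx":0,"dy":0,"dz":0,"twist":0,"claw":-1},{"dx":0,"dy":0,"dz":0,"twist":0,"claw":-1},{"dx":0,"dy":0,"dz":0,"twist":0,"claw":-1},{"dx":0,"dy":0,"dz":0,"twist":0,"claw":-1}]'
python3 - <<'E'
from h import *
p=bot.get_state()['position']
c,s=np.cos(np.radians(8.6)),np.sin(np.radians(8.6));R=np.array([[c,-s],[s,c]]);O=np.array([.5461,-.0744])
print((p[:2]-O)@R, ((R@[-.105,0])+O-p[:2])/.8)
E
```

```text
clock: 44.12
position: [0.5447, -0.1284, 0.0684]
tool_rot: [[-0.988, -0.153, 0.001], [-0.153, 0.988, -0.002], [-0.001, -0.002, -1.0]]
ft_force: [-0.7, -2.1, 5.6]
finger_gap: 0.171
clock: 45.38
position: [0.5446, -0.1284, 0.0683]
tool_rot: [[-0.988, -0.153, 0.001], [-0.153, 0.988, -0.001], [-0.001, -0.002, -1.0]]
ft_force: [-1.2, -2.7, 5.2]
finger_gap: 0.167
[-0.00950875 -0.05315806] [-0.12795824  0.04785132]
```

```bash
python3 -m inch '[{"dx":-0.005,"dy":-0.001,"dz":0,"twist":0,"claw":-1},{"dx":-0.017,"dy":-0.003,"dz":0,"twist":0,"claw":-1},{"dx":-0.033,"dy":-0.005,"dz":0,"twist":0,"claw":-1},{"dx":-0.05,"dy":-0.0075,"dz":0,"twist":0,"claw":-1},{"dx":-0.067,"dy":-0.01,"dz":0,"twist":0,"claw":-1},{"dx":-0.084,"dy":-0.0125,"dz":0,"twist":0,"claw":-1},{"dx":-0.099,"dy":-0.015,"dz":0,"twist":0,"claw":-1},{"dx":-0.11,"dy":-0.0167,"dz":0,"twist":0,"claw":-1},{"dx":-0.116,"dy":-0.0176,"dz":0,"twist":0,"claw":-1},{"dx":-0.118,"dy":-0.0179,"dz":0,"twist":0,"claw":-1}]'
python3 -m inch '[{"dx":0,"dy":0,"dz":0,"twist":0,"claw":-1},{"dx":-0.0015,"dy":0,"dz":0,"twist":0,"claw":-1},{"dx":-0.0015,"dy":0,"dz":0,"twist":0,"claw":-1}]'
```

```text
clock: 46.62
position: [0.4505, -0.1424, 0.0683]
tool_rot: [[-0.988, -0.153, 0.002], [-0.153, 0.988, -0.001], [-0.002, -0.001, -1.0]]
ft_force: [2.6, -0.2, 8.2]
finger_gap: 0.167
clock: 47.0
position: [0.4505, -0.1424, 0.0683]
tool_rot: [[-0.988, -0.153, 0.005], [-0.153, 0.988, -0.001], [-0.005, -0.002, -1.0]]
ft_force: [7.9, 1.0, 5.0]
finger_gap: 0.169
```

```bash
python3 -m inch '[{"dx":0.0015,"dy":0,"dz":0,"twist":0,"claw":0},{"dx":0.0015,"dy":0,"dz":0,"twist":0,"claw":0},{"dx":0.0015,"dy":0,"dz":0,"twist":0,"claw":0},{"dx":0.0015,"dy":0,"dz":0.05,"twist":0,"claw":0},{"dx":0.0015,"dy":0,"dz":0.11,"twist":0,"claw":0},{"dx":0.03,"dy":0,"dz":0.18,"twist":0,"claw":0},{"dx":0.06,"dy":0.03,"dz":0.25,"twist":0,"claw":0},{"dx":0.06,"dy":0.06,"dz":0.25,"twist":0,"claw":0},{"dx":0.06,"dy":0.06,"dz":0.25,"twist":0,"claw":0}]'
python3 look.py w17
```

```text
clock: 48.12
position: [0.4967, -0.093, 0.2676]
tool_rot: [[-0.988, -0.155, -0.0], [-0.155, 0.988, -0.0], [0.0, -0.0, -1.0]]
ft_force: [0.3, 0.2, 0.6]
finger_gap: 0.503
```

View pics/w17.png

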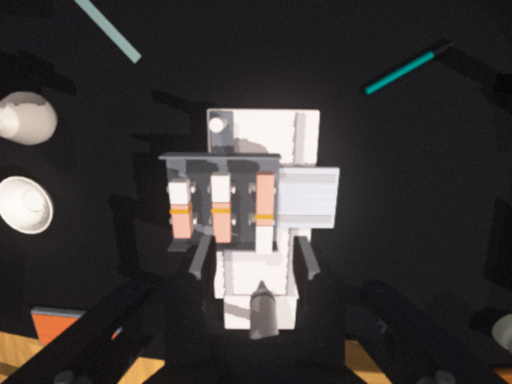

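```bash
python3 - <<'E'
from h import *
np.set_printoptions(precision=4,suppress=True)
W=dict(np.load('w17.npz'))
c,s=np.cos(np.radians(8.6)),np.sin(np.radians(8.6));R=np.array([[c,-s],[s,c]]);O=np.array([.5461,-.0744])
for nm,px,z in [('knob',(216,124),.086),('s',(181,211),.068),('m',(221,210),.068),('l',(264.5,215),.068),('base',(208,110),.01)]: print(nm,(onz(W,[px],z)[:,:2]-O)@R)
print(bot.get_state()['qd'].round(2) if hasattr(bot.get_state()['qd'],'round') else '')
t=cv2.imread('pics/w17.png');cv2.imwrite('pics/z17.png',cv2.resize(t[95:260,150:345],None,fx=4,fy=4,interpolation=cv2.INTER_CUBIC)[:600])
E
```

```text
knob [[-0.1065 -0.052 ]]
s [[ 0.0009 -0.1019]]
m [[-0.0008 -0.0518]]
l [[0.0056 0.0022]]
base [[-0.1186 -0.0719]]
[-1.43  0.75  0.21 -0.2  -0.13 -0.23]
```

View pics/z17.png

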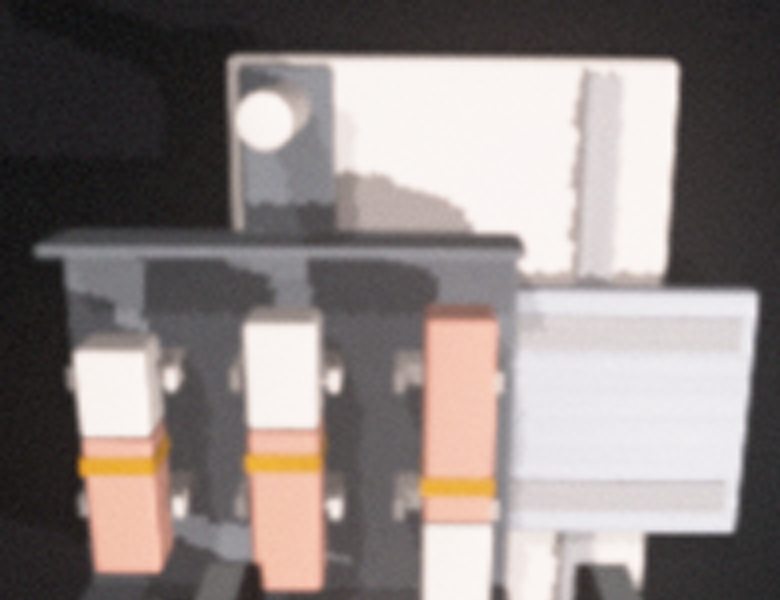

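The long tube shifted about 6 mm toward the back fence sometime after my last check (slid on the pull-back, or was knocked). I can't be sure the hold was unaffected, and there is plenty of time, so I repeat the long tube's hold.

```bash
python3 -m inch '[{"dx":-0.0585,"dy":-0.06,"dz":0,"twist":0,"claw":0},{"dx":-0.0585,"dy":-0.06,"dz":0,"twist":0,"claw":0},{"dx":-0.0585,"dy":-0.06,"dz":-0.04,"twist":0,"claw":0},{"dx":-0.0585,"dy":-0.06,"dz":-0.1,"twist":0,"claw":0},{"dx":-0.0585,"dy":-0.06,"dz":-0.16,"twist":0,"claw":0},{"dx":-0.0585,"dy":-0.06,"dz":-0.22,"twist":0,"claw":0},{"dx":-0.0585,"dy":-0.06,"dz":-0.25,"twist":0,"claw":0},{"dx":-0.0585,"dy":-0.06,"dz":-0.25,"twist":0,"claw":0}]'
python3 -m inch '[{"dx":0,"dy":0,"dz":0,"twist":0,"claw":-1},{"dx":0,"dy":0,"dz":0,"twist":0,"claw":-1},{"dx":0,"dy":0,"dz":0,"twist":0,"claw":-1},{"dx":0,"dy":0,"dz":0,"twist":0,"claw":-1}]' 50
```

```text
clock: 49.18
position: [0.4493, -0.1419, 0.0659]
tool_rot: [[-0.988, -0.153, -0.004], [-0.153, 0.988, 0.002], [0.003, 0.003, -1.0]]
ft_force: [0.4, -1.1, 0.9]
finger_gap: 0.502
clock: 49.68
position: [0.4506, -0.1424, 0.0685]
tool_rot: [[-0.988, -0.153, 0.002], [-0.153, 0.988, -0.001], [-0.002, -0.002, -1.0]]
ft_force: [-0.9, -1.3, 7.0]
finger_gap: 0.173
```

```bash
python3 -m inch '[{"dx":0.003,"dy":0.0005,"dz":0,"twist":0,"claw":-1},{"dx":0.011,"dy":0.0017,"dz":0,"twist":0,"claw":-1},{"dx":0.023,"dy":0.0035,"dz":0,"twist":0,"claw":-1},{"dx":0.037,"dy":0.0055,"dz":0,"twist":0,"claw":-1},{"dx":0.052,"dy":0.008,"dz":0,"twist":0,"claw":-1},{"dx":0.068,"dy":0.0103,"dz":0,"twist":0,"claw":-1},{"dx":0.083,"dy":0.0125,"dz":0,"twist":0,"claw":-1},{"dx":0.096,"dy":0.0145,"dz":0,"twist":0,"claw":-1},{"dx":0.106,"dy":0.016,"dz":0,"twist":0,"claw":-1},{"dx":0.11,"dy":0.0166,"dz":0,"twist":0,"claw":-1}]'
python3 -m inch '[{"dx":0,"dy":0,"dz":0,"twist":0,"claw":-1},{"dx":0,"dy":0,"dz":0,"twist":0,"claw":-1}]'
python3 - <<'E'
from h import *
cv2.imwrite('pics/scene5.png',bot.snapshot('scene')[:,:,::-1])
t=cv2.imread('pics/scene5.png');cv2.imwrite('pics/s5zz.png',cv2.resize(t[170:210,170:220],None,fx=14,fy=14,interpolation=cv2.INTER_CUBIC))
E
```

```text
clock: 50.92
position: [0.5386, -0.1293, 0.0685]
tool_rot: [[-0.988, -0.153, 0.001], [-0.153, 0.988, -0.002], [-0.001, -0.002, -1.0]]
ft_force: [-2.5, -3.3, 6.9]
finger_gap: 0.169
clock: 51.18
position: [0.5388, -0.1292, 0.0685]
tool_rot: [[-0.988, -0.153, 0.003], [-0.153, 0.988, -0.001], [-0.002, -0.002, -1.0]]
ft_force: [0.6, -1.2, 5.6]
finger_gap: 0.169
```

View pics/s5zz.png

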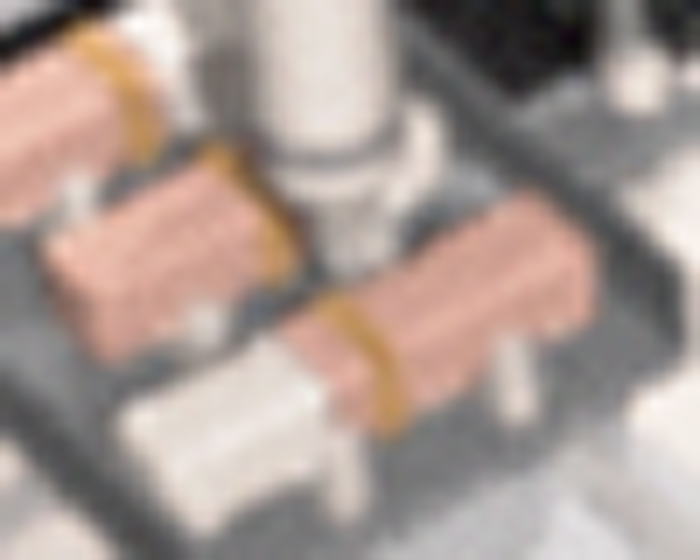

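```bash
python3 - <<'E'
from h import *
np.set_printoptions(precision=4,suppress=True)
S=bot.camera_info('scene')
c,s=np.cos(np.radians(8.6)),np.sin(np.radians(8.6));R=np.array([[c,-s],[s,c]]);O=np.array([.5461,-.0744])
f=lambda p:[170+(p[0]+.5)/14-.5,170+(p[1]+.5)/14-.5]
for n in (3,4,5):
    t=cv2.resize(cv2.imread(f'pics/scene{n}.png')[170:210,170:220],None,fx=14,fy=14,interpolation=cv2.INTER_CUBIC)
    h=cv2.cvtColor(t,cv2.COLOR_BGR2HSV);m=cv2.inRange(h,(12,110,90),(30,255,255))
    k,l,st,ce=cv2.connectedComponentsWithStats(m)
    for i in range(1,k):
        if st[i,4]>800:
            # centroid of band on two visible faces: ~ z .062
            print(n,st[i],ce[i],((onz(S,[f(ce[i])],.0625)[:,:2]-O)@R)[0])
E
```

```text
3 [ 170  149   94  138 3652] [227.0983 210.5871] [ 0.096 -0.05 ]
3 [ 315  282   91  132 3636] [370.3149 339.1678] [0.0952 0.0031]
3 [ 467  414   85  130 3517] [517.1672 472.0822] [0.0947 0.0551]
4 [  40   32   92  139 3048] [97.4934 99.3228] [ 0.0977 -0.0992]
4 [ 185  162   80  124 3492] [233.0676 215.1629] [ 0.0958 -0.048 ]
4 [ 317  285   89  128 3512] [371.3571 342.9143] [0.0957 0.0042]
5 [  58   18   97  138 3471] [116.9718  85.1132] [ 0.0918 -0.1003]
5 [ 202  148   94  126 3002] [257.0633 207.4937] [ 0.0905 -0.0466]
5 [ 322  299   81  126 3328] [369.9886 355.9937] [0.0982 0.0072]
```

```bash
python3 -m inch '[{"dx":-0.0015,"dy":-0.003,"dz":0,"twist":0,"claw":-1},{"dx":-0.003,"dy":-0.0055,"dz":0,"twist":0,"claw":-1},{"dx":-0.003,"dy":-0.0055,"dz":0,"twist":0,"claw":-1},{"dx":-0.003,"dy":-0.0055,"dz":0,"twist":0,"claw":-1}]'
cat > b.py <<'E'
from h import *
import sys
np.set_printoptions(precision=4,suppress=True)
n=sys.argv[1]
cv2.imwrite(f'pics/scene{n}.png',bot.snapshot('scene')[:,:,::-1])
S=bot.camera_info('scene')
c,s=np.cos(np.radians(8.6)),np.sin(np.radians(8.6));R=np.array([[c,-s],[s,c]]);O=np.array([.5461,-.0744])
f=lambda p:[170+(p[0]+.5)/14-.5,170+(p[1]+.5)/14-.5]
t=cv2.resize(cv2.imread(f'pics/scene{n}.png')[170:210,170:220],None,fx=14,fy=14,interpolation=cv2.INTER_CUBIC)
h=cv2.cvtColor(t,cv2.COLOR_BGR2HSV);m=cv2.inRange(h,(12,110,90),(30,255,255))
k,l,st,ce=cv2.connectedComponentsWithStats(m)
for i in range(1,k):
    if st[i,4]>800: print(n,ce[i],((onz(S,[f(ce[i])],.0625)[:,:2]-O)@R)[0])
E
python3 b.py 6
```

```text
clock: 51.72
position: [0.5364, -0.1331, 0.0685]
tool_rot: [[-0.988, -0.153, 0.003], [-0.153, 0.988, -0.0], [-0.003, -0.001, -1.0]]
ft_force: [1.6, 2.1, 6.1]
finger_gap: 0.173
6 [116.2399  65.8355] [ 0.0884 -0.1059]
6 [279.709  235.1184] [ 0.0917 -0.0361]
6 [371.4624 340.459 ] [0.0952 0.0036]
```

The long band is back at the reference reading (0.0952, 0.0036) versus (0.0952, 0.0031) for the middle tube's hold. Hold again.

```bash
python3 -m inch '[{"dx":0,"dy":0,"dz":0,"twist":0,"claw":-1},{"dx":0,"dy":0,"dz":0,"twist":0,"claw":-1},{"dx":0,"dy":0,"dz":0,"twist":0,"claw":-1},{"dx":0,"dy":0,"dz":0,"twist":0,"claw":-1},{"dx":0,"dy":0,"dz":0,"twist":0,"claw":-1},{"dx":0,"dy":0,"dz":0,"twist":0,"claw":-1},{"dx":0,"dy":0,"dz":0,"twist":0,"claw":-1},{"dx":0,"dy":0,"dz":0,"twist":0,"claw":-1},{"dx":0,"dy":0,"dz":0,"twist":0,"claw":-1},{"dx":0,"dy":0,"dz":0,"twist":0,"claw":-1}]' >/dev/null
python3 -m inch '[{"dx":0,"dy":0,"dz":0,"twist":0,"claw":-1},{"dx":0,"dy":0,"dz":0,"twist":0,"claw":-1},{"dx":0,"dy":0,"dz":0,"twist":0,"claw":-1},{"dx":0,"dy":0,"dz":0,"twist":0,"claw":-1},{"dx":0,"dy":0,"dz":0,"twist":0,"claw":-1},{"dx":0,"dy":0,"dz":0,"twist":0,"claw":-1},{"dx":0,"dy":0,"dz":0,"twist":0,"claw":-1},{"dx":0,"dy":0,"dz":0,"twist":0,"claw":-1},{"dx":0,"dy":0,"dz":0,"twist":0,"claw":-1},{"dx":0,"dy":0,"dz":0,"twist":0,"claw":-1}]'
python3 b.py 7
```

```text
clock: 54.28
position: [0.5365, -0.1331, 0.0685]
tool_rot: [[-0.988, -0.153, 0.003], [-0.153, 0.988, -0.0], [-0.003, -0.001, -1.0]]
ft_force: [2.3, 1.1, 7.2]
finger_gap: 0.17
7 [115.8937  65.3654] [ 0.0884 -0.1061]
7 [279.5597 232.9303] [ 0.0913 -0.0367]
7 [371.7454 341.5422] [0.0954 0.0039]
```

```bash
python3 -m inch '[{"dx":-0.002,"dy":-0.0003,"dz":0,"twist":0,"claw":-1},{"dx":-0.007,"dy":-0.001,"dz":0,"twist":0,"claw":-1},{"dx":-0.014,"dy":-0.002,"dz":0,"twist":0,"claw":-1},{"dx":-0.022,"dy":-0.0033,"dz":0,"twist":0,"claw":-1},{"dx":-0.031,"dy":-0.0047,"dz":0,"twist":0,"claw":-1},{"dx":-0.04,"dy":-0.006,"dz":0,"twist":0,"claw":-1},{"dx":-0.049,"dy":-0.0074,"dz":0,"twist":0,"claw":-1},{"dx":-0.058,"dy":-0.0088,"dz":0,"twist":0,"claw":-1},{"dx":-0.066,"dy":-0.01,"dz":0,"twist":0,"claw":-1},{"dx":-0.072,"dy":-0.011,"dz":0,"twist":0,"claw":-1}]'
python3 -m inch '[{"dx":-0.006,"dy":-0.001,"dz":0,"twist":0,"claw":-1},{"dx":-0.013,"dy":-0.002,"dz":0,"twist":0,"claw":-1},{"dx":-0.02,"dy":-0.003,"dz":0,"twist":0,"claw":-1},{"dx":-0.026,"dy":-0.004,"dz":0,"twist":0,"claw":-1},{"dx":-0.031,"dy":-0.0046,"dz":0,"twist":0,"claw":-1},{"dx":-0.034,"dy":-0.005,"dz":0,"twist":0,"claw":-1},{"dx":-0.0355,"dy":-0.0053,"dz":0,"twist":0,"claw":-1},{"dx":-0.036,"dy":-0.0053,"dz":0,"twist":0,"claw":-1},{"dx":-0.036,"dy":-0.0053,"dz":0,"twist":0,"claw":-1}]'
```

```text
clock: 55.58
position: [0.4788, -0.1418, 0.0685]
tool_rot: [[-0.988, -0.153, 0.003], [-0.153, 0.988, -0.0], [-0.003, -0.001, -1.0]]
ft_force: [3.4, 2.9, 5.7]
finger_gap: 0.17
clock: 56.7
position: [0.451, -0.1463, 0.0685]
tool_rot: [[-0.988, -0.153, 0.005], [-0.153, 0.988, -0.001], [-0.005, -0.002, -1.0]]
ft_force: [6.4, 3.9, 4.5]
finger_gap: 0.168
```

```bash
python3 -m inch '[{"dx":0,"dy":0,"dz":0,"twist":0,"claw":0},{"dx":0,"dy":0,"dz":0,"twist":0,"claw":0},{"dx":0,"dy":0,"dz":0,"twist":0,"claw":0},{"dx":0,"dy":0,"dz":0.05,"twist":0,"claw":0},{"dx":0,"dy":0,"dz":0.11,"twist":0,"claw":0},{"dx":0,"dy":0,"dz":0.18,"twist":0,"claw":0},{"dx":0.03,"dy":0.03,"dz":0.25,"twist":0,"claw":0},{"dx":0.03,"dy":0.03,"dz":0.25,"twist":0,"claw":0},{"dx":0.03,"dy":0.03,"dz":0.25,"twist":0,"claw":0},{"dx":0.03,"dy":0.03,"dz":0.25,"twist":0,"claw":0}]'
python3 look.py w18; python3 - <<'E'
from h import *
for n in ['scene','top']: cv2.imwrite(f'pics/{n}9.png',bot.snapshot(n)[:,:,::-1])
t=cv2.imread('pics/w18.png');cv2.imwrite('pics/z18.png',cv2.resize(t[85:260,150:345],None,fx=4,fy=4,interpolation=cv2.INTER_CUBIC)[:600])
t=cv2.imread('pics/scene9.png');cv2.imwrite('pics/s9z.png',cv2.resize(t[145:245,140:270],None,fx=6,fy=6,interpolation=cv2.INTER_CUBIC))
E
```

```text
clock: 57.95
position: [0.4726, -0.1223, 0.266]
tool_rot: [[-0.988, -0.153, -0.003], [-0.153, 0.988, 0.001], [0.003, 0.002, -1.0]]
ft_force: [0.1, 0.7, -0.4]
finger_gap: 0.502
```

View pics/w18.png

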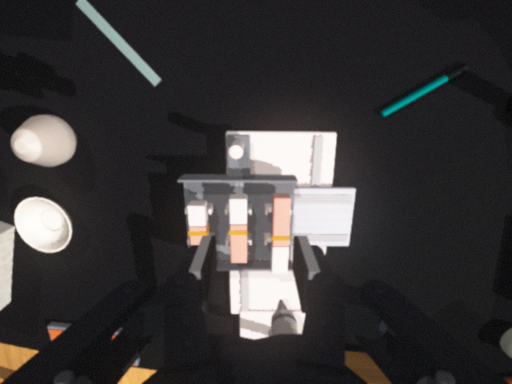

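View pics/s9z.png

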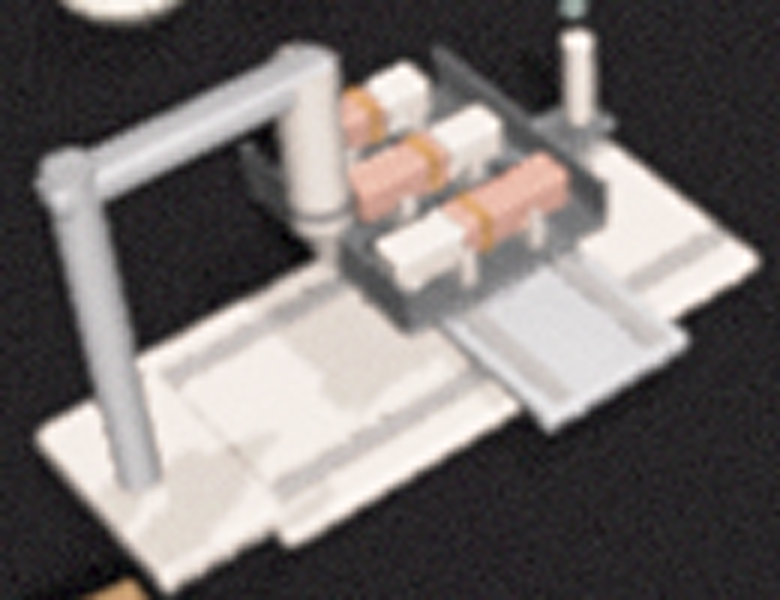

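View pics/z18.png

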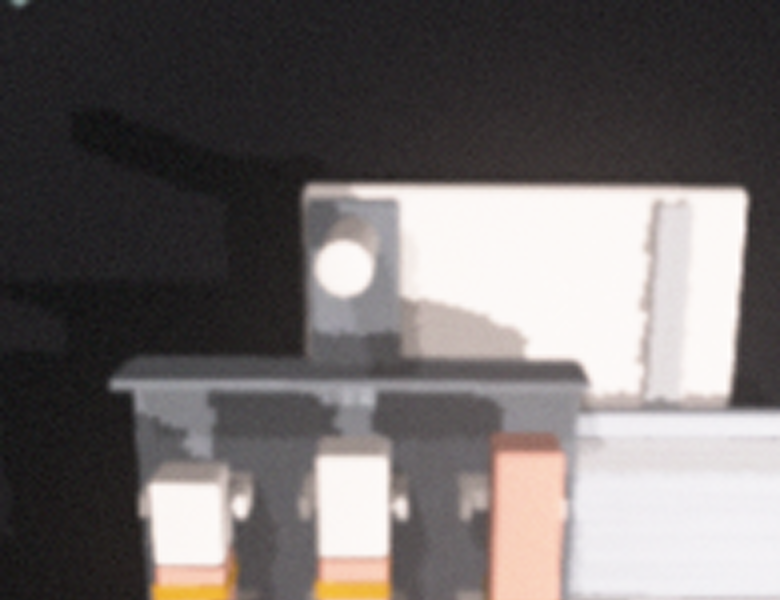

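```bash
python3 - <<'E'
from h import *
np.set_printoptions(precision=4,suppress=True)
W=dict(np.load('w18.npz'))
c,s=np.cos(np.radians(8.6)),np.sin(np.radians(8.6));R=np.array([[c,-s],[s,c]]);O=np.array([.5461,-.0744])
t=cv2.imread('pics/w18.png');h=cv2.cvtColor(t,cv2.COLOR_BGR2HSV);m=cv2.inRange(h,(14,150,120),(30,255,255));m[:220]=0;m[245:]=0;m[:,:180]=0;m[:,300:]=0
n,l,st,ce=cv2.connectedComponentsWithStats(m)
for i in range(1,n):
    if st[i,4]>15: print(ce[i],((onz(W,ce[i],.068)[:,:2]-O)@R)[0])
for nm,px,z in [('knob',(236,151.5),.086),('longside L',(275,200),.068),('longside R',(290,200),.068),('wallR',(291,210),.054),('baseL',(226,131.5),.01),('baseR',(337,131.5),.01)]: print(nm,((onz(W,[px],z)[:,:2]-O)@R)[0])
s=bot.get_state();print(s['clock'],s['qd'],s['ft_force'])
E
```

```text
[198.0139 232.8194] [ 0.0008 -0.1071]
[237.4478 232.403 ] [ 0.    -0.057]
[279.717  237.9245] [ 0.0078 -0.0031]
knob [-0.106  -0.0559]
longside L [-0.0436 -0.0105]
longside R [-0.0436  0.0078]
wallR [-0.025   0.0116]
baseL [-0.1198 -0.0736]
baseR [-0.1206  0.0751]
58.1 [ 0.1049 -0.2013 -0.456   0.0643  0.0836 -0.0135] [-0.9764 -0.3959  0.3058]
```

```bash
python3 -c "
from station import bot
print(bot.job_done())"
```

```text
the job is handed in; nothing more can be done
None
```

I finished the job and handed it in at about 58 s; no verdict was reported. All three tubes were present. I tipped each one over with the closed gripper, then laid it in a cradle: short on the right, middle in the centre, long on the left. I slid the carriage by its knob so each band stopped under the pointer, short, then middle, then long, for about 2.5 s each. Then I pulled the carriage back to its front stop.

**One disagreement:** after the first pull-back, the long tube had moved about 6–8 mm towards the back fence. It either slid during the pull or was knocked. I couldn't rule out that this happened during its hold, so I took it back, lined it up again and held it for another 2.5 s. Its band read the same before and after that second hold.

**Band positions:** the camera checks put each band within about 2 mm of the pointer when held. The camera calibration is itself only good to about 2 mm.

**Last checks:**
- **Tubes:** the bands lie about 0–1 mm (short), 0 mm (middle) and 8 mm (long) from their cradle middles lengthwise, and within about 3 mm sideways. In the last pictures all three lie level.
- **Carriage:** the knob reads −105 to −106 mm in the stand's x, and the force rose at the stop, so the cross slide is at its front stop.
- **Everything else:** the gripper is clear of the stage, and I touched none of the other things on the desk.

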